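# Dock the spindle cleaner and load it

### The arm

A 6-joint arm with a two-finger parallel gripper is mounted at the origin on a cart in front of the work surface, level with it; the furniture and walls round the work are solid. World frame = base frame: x ahead of the robot, y to its left, z up, the work surface at z = 0. Lengths are in m, angles in rad, forces in N, time in s.
With the tool pointing down it reaches from about 0.15 to 0.775 m from the base axis. Payload 6.1 kg.
Tool frame: the origin (TCP) lies on the centre line of the jaws, within the pads' length; the fingertips stand 8 mm ahead of it and the grasp point (between the pads) lies 11 mm behind it (bot.tip_reach is the distance from the TCP to the fingertips, in m); z points along the fingers, y is the line along which they close (so a half turn about z gives the same grasp; the last joint's range is limited). The gripper opens to 85 mm and grips with 20 to 120 N. Pads are 22 mm wide; open, the fingers measure 114 mm over their backs; the gripper's body (76 mm by 85 mm) begins 54 mm behind the grasp point. The pads swing forward as they close: fully open they stand 13 mm farther back than shut.
Start: joints at [1.245, 0.126, -0.04, 1.405, 0, 1.571], TCP at [0.168, 0.497, 0.214] pointing down, gripper open.
Joint ranges: [-2.72, 2.72], [-0.95, 1.95], [-1.27, 1.35], [-1.78, 2.02], [-1.46, 1.47], [-3.14, 3.14]. Speed limits (rad/s): [2.39, 2.39, 3.01, 3.14, 3.14, 3.14].

### API

Orientations are given as a 3x3 rotation matrix whose columns are the frame's x, y, z axes.
In Python, from cell import bot gives the robot as it stands. The module is installed in compiled form; this text tells all that it offers.
- The arm moves only by the tool step_arm, never from a script. Its argument "deltas" is a list of rows, each a list of 4 numbers: the shift along the world's x, y, z in mm, then the turn about the world's z in rad. A call has 1 to 10 rows; each row is the pose to reach, as a shift and turn from the pose commanded when the call began; what a row does not reach only later rows make up. A row lasts 1/8 s, in which the tool goes at most 62.5 mm and 10.7 degrees, less where a joint would pass 70% of its speed; a pose out of reach is approached as far as the arm can. A call with a gripper value outside its range is refused whole. "claw" is the closure, from -1 (fully open) to 1 (shut), so that 0 is half open, set as the call begins (left out, the last holds). The fingers move at their own pace and stop on an object; "squeeze" is the grip in N (left out, the last holds). Time passes only in rows, so rows that repeat a pose let the fingers close. It gives the time, the measured TCP pose, the force, the opening and the grip force at its end, in the units of the state.
- bot.get_state(): the state, without advancing time (a new reading comes with each control period).
- bot.snapshot(name): name is "scene" or "top" or "wrist"; returns the picture (480x640x3 uint8, red, green, blue); there is no depth.
- bot.calibration(name): a dict with "fov_y" (degrees; the focal length in pixels is half the picture's height over the tangent of half this angle, whatever the lens; pixels are square), "cx", "cy" (the principal point, pixels), "k1" (the pictures are not rectified: a ray, as slopes to the right and down, at radius r is drawn at 1 + k1 r^2 times it, then the intrinsics apply), "origin" and "attitude" of the camera in the world; the wrist camera has in their place "hand_eye" (4x4, takes a point from camera to tool coordinates, whose origin is the TCP and whose axes are the flange's). Camera axes: x right, y down, z forward; pixel columns grow to the right and rows downward; lengths in m; the calibration is good to about 2 mm. A picture is of the moment at which its call begins: read the wrist's pose just before it. calibration takes no time and is no camera call.
- bot.close_job(): hands the job in; it is judged then, once.
The state is a dict: "clock": time; "joint_positions": joint angles; "joint_velocities": joint speeds; "joint_torque": joint torques, N m; "eef_pos": TCP position; "tool_rot": TCP orientation; "wrist_force": force on the tool from outside, world axes, zero at the start; "torque": the same for the moment, N m; "opening": finger opening in m; "gripper_force": force on a finger pad.
Only numpy, scipy, OpenCV 4.12 (cv2) and the standard library are available. Lean on these libraries where they do the work, as an engineer would, in place of code of your own. Each camera call takes 0.05 s, during which the arm holds its last target. There are 200 camera calls.

### The job

Get the steel spindle cleaner ready for a batch: walk it forward along the bench with short pushes on its two rear corners in turn, keeping it flat on the bench, keeping off the drain tap, not swinging it more than about 20 degrees off the line of its docking bracket and leaving the lid alone, until it stands square and fully home against the bracket's end stop. Then slide the orange lock knob to its end stop behind the cleaner, tip the loose blue lid up by its black grip with its rear edge still on the rim, lift it off and lay it flat on the bench, grip up. Last, put every spindle on the bench into the cleaner, and leave the threadlock bottle and the small card box where they are.

Things in the scene. Friction and masses are not known exactly. Their poses are not given: they have to be found in the camera images.
- dock: Aluminium docking bracket fixed to the bench. Origin, on the bench: where the centre of the cleaner's underside stands when fully home; x points the way the cleaner drives in, y left of that, z up. Side guides, 30 mm high, inner faces at y = +86 and -86 mm from x = +15 to +65 mm (6 mm play each side), flare open to 107 mm at x = -25 mm. Lock bed (28 mm high): x -123 to -63, y -180 to -110 mm.
- end_stop (a point): Middle of the foot of the end stop's face: 60 mm ahead of the bracket's origin. The stop is 30 mm high; the cleaner's front wall bears on it when home.
- lock (a joint): Slide of the lock, m: 0 open, 0.055 at the end stop, where the bolt stands behind the cleaner's rear right pad with 6 mm to spare if the cleaner is fully home (otherwise the cleaner's side blocks it). It moves along the dock's +y; about 1.5 N of friction, stays where left.
- lock_knob (a point): Centre of the orange knob's grip (at 55 mm height), moves with the lock. The knob is an upright block 20 mm along the dock's x, 18 mm along y, from 28 to 68 mm height. At the end stop its nearer face is 24 mm behind the cleaner's rear wall, which is 85 mm high (91 mm with the lid).
- cleaner: Heavy, flat-bottomed, open steel tub, 1.0 to 1.7 kg, 120 mm along its x (forward), 160 mm along y (left), 85 mm high; origin at the centre of its underside, z up. Walls 4 mm thick; inner floor 30 mm above the bench. It slides and turns on the bench when pushed. The blue drawer unit, 0.20 m high, stands on the robot's side of it, nearest corner at x = 0.43, y = -0.06 m.
- drain_tap: The brass drain tap at the middle of the cleaner's rear wall, with a red lever: sticks out 26 mm, is 26 mm wide and up to 34 mm high. Fixed to the cleaner; this origin and axes are the cleaner's own. Not to be pressed.
- left_corner (a point): Face of the black rubber pad to push on, 34 mm wide, 13 to 79 mm high, 6 mm proud of the rear wall, near the cleaner's left rear corner: 66 mm behind its centre, 60 mm to its left, 45 mm above the bench.
- right_corner (a point): The same pad near its right rear corner: 66 mm behind its centre, 60 mm to its right, 45 mm above the bench.
- rear_rim (a point): Middle of the top edge of the cleaner's rear wall, outer side.
- lid: Loose blue lid, 122 x 162 x 6 mm, 0.2 kg, lying on the cleaner's rim; origin at the centre of the underside of its plate, axes as the cleaner's (x towards the cleaner's front). A skirt 8 mm deep under it sits inside the rim with 3 to 4 mm play; laid on the bench it stands on this skirt (origin at 8 mm height). It is held by nothing but its weight.
- lid_grip (a point): Centre of the black upright grip on the lid: 40 mm ahead of the lid's centre, 24 mm above the plate's underside. The grip is 14 mm thick along the lid's x, 60 mm along y, and rises from 6 to 36 mm above the plate's underside.
- lid_rear (a point): Middle of the lid's underside where it bears on the rear rim, 60 mm behind the lid's centre.
- spindle_1: Turned grey pedal spindle lying on the bench, 18 x 84 x 18 mm, 55 g; origin under its middle, long axis along its y, z up; grasp it across x. May be absent.
- spindle_2: Turned grey pedal spindle lying on the bench, 18 x 84 x 18 mm, 55 g; origin under its middle, long axis along its y, z up; grasp it across x. May be absent.
- spindle_3: Turned grey pedal spindle lying on the bench, 18 x 84 x 18 mm, 55 g; origin under its middle, long axis along its y, z up; grasp it across x. May be absent.
- spindle_4: Turned grey pedal spindle lying on the bench, 18 x 84 x 18 mm, 55 g; origin under its middle, long axis along its y, z up; grasp it across x. May be absent.
- bottle: Small red bottle with a white tip, 22 x 27 x 92 mm, standing loose near the bracket; origin at the centre of its underside. Leave it alone.
- pin_box: Small white card box, 37 x 53 x 24 mm, loose on the bench; origin at the centre of its underside. Leave it alone. The grey controller to the left of it, 80 mm high, covers x 0.42 to 0.58, y 0.09 to 0.26 m.

How it is judged:
By the outcome, as a careful person would: the job done as asked, in the order asked, and still so for the second after the job is handed in, with the robot touching nothing.
Of spindle_1, spindle_2, spindle_3, spindle_4 only 3 to 4 are there at a start; the rules pass over those that are not, and their reading is None.
At some moment in a run one of spindle_1, spindle_2, spindle_3, spindle_4 may be knocked a few centimetres aside while the robot is not near it.
Once in a run the grip may slacken for a moment while it holds something.
It also fails if it takes over 208 s, if anything falls off the work surface, if the arm or the gripper's body presses on something with over 40 N, if the wrist force passes 120 N, or if a joint passes its speed limit or range.

## Working session

There is one attempt and no reset: what is moved stays moved. The work goes in short steps, Python scripts to look and compute and a tool call to move; the robot and the scene stay as the last step left them, time stands still between calls to the robot, and variables do not carry over. Pictures are saved under pics/ and viewed, at most 14 in all, crops included, and the job is handed in when it is done.

Besides the shell and the picture viewer there is one more tool, called after "Emit:" as name(argument=value, ...), one argument or row to a line, values as JSON. step_arm: Moves the arm, as the interface text tells. Its arguments: {"type":"object","properties":{"deltas":{"type":"array"},"claw":{"type":"number"},"squeeze":{"type":"number"}},"required":["deltas"]}

```bash
mkdir -p pics; ls
python3 - <<'E'
from cell import bot
import cv2,numpy as np
s=bot.get_state();print(s)
for n in("scene","top","wrist"):
    im=bot.snapshot(n);cv2.imwrite(f"pics/{n}0.png",im[:,:,::-1])
    print(n,bot.calibration(n))
print(bot.tip_reach)
E
```

```text
pics
{'clock': 0.0, 'joint_positions': array([ 1.24497620e+00,  1.26370657e-01, -4.06233567e-02,  1.40539165e+00,
        2.59745085e-06,  1.57079111e+00]), 'joint_velocities': array([-0.00021052,  0.00067343, -0.00055147,  0.00128738, -0.00070202,
        0.00100398]), 'joint_torque': array([-1.35976494e-03, -4.35912001e+01,  3.52927959e+01,  1.71828404e-02,
       -3.19721687e-05,  3.42519250e-06]), 'eef_pos': array([0.16790358, 0.49696269, 0.21312636]), 'tool_rot': array([[-9.47390203e-01,  3.20080524e-01, -5.11183740e-04],
       [ 3.20080932e-01,  9.47389008e-01, -1.50488417e-03],
       [ 2.60574214e-06, -1.58933269e-03, -9.99998737e-01]]), 'wrist_force': array([0.39494912, 0.1243031 , 0.38374265]), 'torque': array([-0.01736777,  0.01243993,  0.02183057]), 'gripper_force': 0.0, 'opening': 0.08540792110613153}
scene {'fov_y': 48.34402362856934, 'cx': 319.0691126570602, 'cy': 237.8855813308753, 'k1': -0.08779570685936139, 'origin': array([0.06904817, 0.9089754 , 1.17649607]), 'attitude': array([[-0.88568966, -0.33049527,  0.32607775],
       [-0.46419865,  0.64333244, -0.60880455
[... 161 characters left out ...]
4, 'origin': array([3.02254786e-01, 9.39895356e-04, 1.22410484e+00]), 'attitude': array([[ 0.03468757, -0.97249478,  0.23032734],
       [-0.99939633, -0.0333072 ,  0.00987967],
       [-0.00193637, -0.230531  , -0.97306305]])}
wrist {'fov_y': 60.7616080293382, 'cx': 313.6176845670188, 'cy': 232.73656937688833, 'k1': 0.011232848552453873, 'hand_eye': array([[-2.12321181e-05, -9.56082831e-01, -2.93096604e-01,
         7.47169763e-02],
       [ 9.99999950e-01, -1.12952502e-04,  2.96011042e-04,
        -4.97860787e-04],
       [-3.16117070e-04, -2.93096583e-01,  9.56082786e-01,
        -1.60217920e-01],
       [ 0.00000000e+00,  0.00000000e+00,  0.00000000e+00,
         1.00000000e+00]])}
0.008
```

View pics/top0.png

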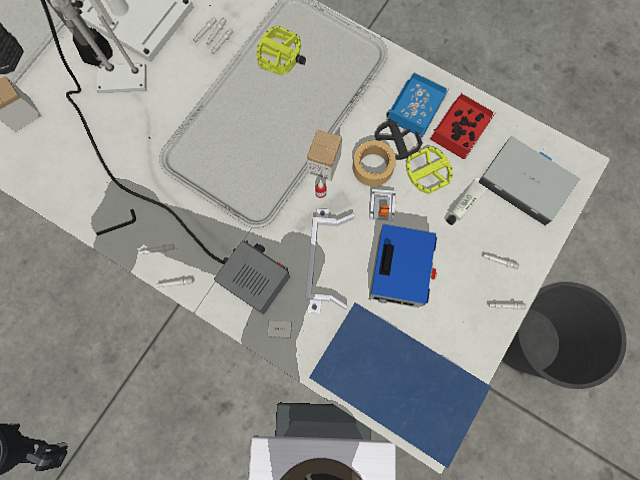

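View pics/scene0.png

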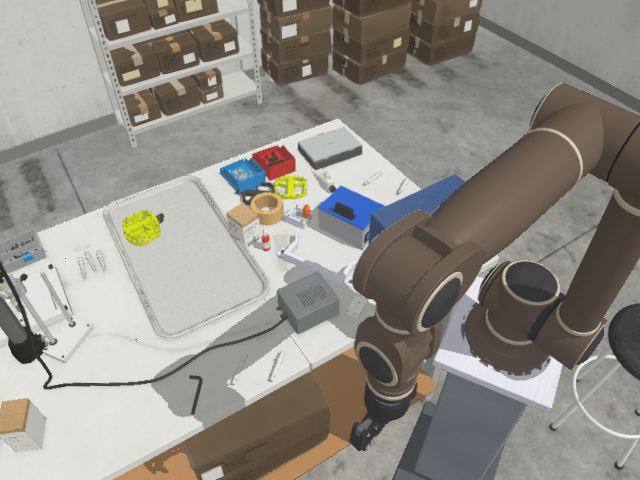

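```bash
cat > h.py <<'E'
import cv2,numpy as np
from cell import bot
def cast(name,pts,z,st=None,nrm=None):
    c=bot.calibration(name);f=240/np.tan(np.radians(c["fov_y"]/2))
    K=np.array([[f,0,c["cx"]],[0,f,c["cy"]],[0,0,1.]])
    p=cv2.undistortPoints(np.array(pts,float).reshape(-1,1,2),K,np.array([c["k1"],0,0,0.])).reshape(-1,2)
    if name=="wrist":
        T=np.eye(4);T[:3,:3]=st["tool_rot"];T[:3,3]=st["eef_pos"];T=T@c["hand_eye"];R,o=T[:3,:3],T[:3,3]
    else: R,o=np.array(c["attitude"]),np.array(c["origin"])
    d=np.c_[p,np.ones(len(p))]@R.T
    return o+d*((z-o[2])/d[:,2])[:,None]
def project(name,P,st=None):
    c=bot.calibration(name);f=240/np.tan(np.radians(c["fov_y"]/2))
    K=np.array([[f,0,c["cx"]],[0,f,c["cy"]],[0,0,1.]])
    if name=="wrist":
        T=np.eye(4);T[:3,:3]=st["tool_rot"];T[:3,3]=st["eef_pos"];T=T@c["hand_eye"];R,o=T[:3,:3],T[:3,3]
    else: R,o=np.array(c["attitude"]),np.array(c["origin"])
    rv=cv2.Rodrigues(R.T)[0]
    return cv2.projectPoints(np.array(P,float).reshape(-1,1,3),rv,-R.T@o,K,np.array([c["k1"],0,0,0.]))[0].reshape(-1,2)
def snap(name,fn=None):
    st=bot.get_state();im=bot.snapshot(name)
    if fn: cv2.imwrite("pics/"+fn,im[:,:,::-1])
    return st,im
def mask(im,lo,hi): return cv2.inRange(cv2.cvtColor(im,cv2.COLOR_RGB2HSV),lo,hi)
def blobs(m,amin=20):
    cs,_=cv2.findContours(m,cv2.RETR_EXTERNAL,cv2.CHAIN_APPROX_NONE)
    return sorted([c for c in cs if cv2.contourArea(c)>=amin],key=cv2.contourArea,reverse=True)
E
python3 - <<'E'
from h import *
np.set_printoptions(precision=4,suppress=True)
im=cv2.imread("pics/top0.png")[:,:,::-1].copy()
c=im[170:350,280:535];cv2.imwrite("pics/c1.png",cv2.resize(c,None,fx=3.1,fy=3.1,interpolation=cv2.INTER_CUBIC)[:,:,::-1])
print(im[240,405],im[350,390],im[211,383],im[273,434])
hsv=cv2.cvtColor(im,cv2.COLOR_RGB2HSV);print(hsv[240,405],hsv[350,390],hsv[211,383],hsv[273,434])
for q,z in [((500,260),.009),((507,304),.009),((175,281),.009),((157,248),.009),((212,35),.009),((280,328),.024),((320,188),0.05),((383,211),.068)]:
    print(q,cast("top",[q],z)[0])
print("drawer",cast("top",[(355,303),(488,385),(443,472),(310,378)],.2))
m=cv2.inRange(hsv,(105,170,120),(118,255,255))
for b in blobs(m,200):
    r=cv2.minAreaRect(b);print(r,cv2.contourArea(b));print(cast("top",cv2.boxPoints(r),.091))
E
```

```text
[ 40  84 165] [ 62  84 115] [229 119  50] [177  28  27]
[109 193 165] [108 118 115] [ 12 199 229] [  0 216 177]
(500, 260) [ 0.5672 -0.4035  0.009 ]
(507, 304) [ 0.4633 -0.4149  0.009 ]
(175, 281) [0.4905 0.3619 0.009 ]
(157, 248) [0.5685 0.4127 0.009 ]
(212, 35) [1.1465 0.3288 0.009 ]
(280, 328) [0.3882 0.1079 0.024 ]
(320, 188) [0.7186 0.0285 0.05  ]
(383, 211) [ 0.661  -0.1197  0.068 ]
drawer [[ 0.4292 -0.0526  0.2   ]
 [ 0.2836 -0.3064  0.2   ]
 [ 0.1283 -0.2183  0.2   ]
 [ 0.2838  0.03    0.2   ]]
((404.12164306640625, 263.770263671875), (55.731258392333984, 70.85596466064453), 9.462322235107422) 3726.0
[[ 0.4633 -0.0924  0.091 ]
 [ 0.6227 -0.1164  0.091 ]
 [ 0.6055 -0.2396  0.091 ]
 [ 0.4476 -0.2119  0.091 ]]
```

View pics/c1.png

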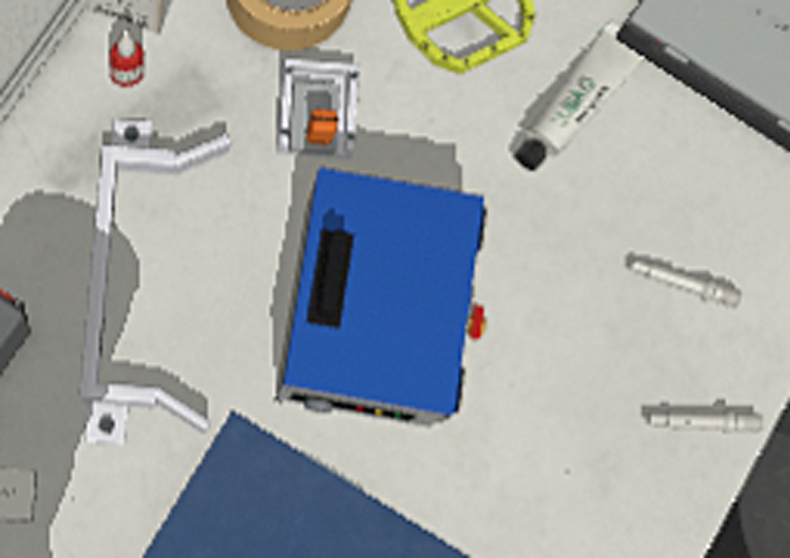

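Run:
```python
from h import *
np.set_printoptions(precision=4,suppress=True)
D=[(60,-86),(60,86),(15,-86),(15,86),(-25,-107),(-25,107),(-63,-180),(-123,-180),(-63,-110),(-123,-110)]
C=[(115,165),(104,388),(178,165),(158,389),(229,142),(207,424),(283,58),(355,60),(278,150),(354,153)]
P=np.array([cast("top",[(280+u/3.1-.3,170+v/3.1-.3)],.03 if i<6 else .028)[0][:2] for i,(u,v) in enumerate(C)])
D=np.array(D)/1000.
for n in (6,10):
    d,p=D[:n],P[:n]
    H=(d-d.mean(0)).T@(p-p.mean(0));a=np.arctan2(H[0,1]-H[1,0],H[0,0]+H[1,1])
    R=np.array([[np.cos(a),-np.sin(a)],[np.sin(a),np.cos(a)]]);t=p.mean(0)-R@d.mean(0)
    print(np.degrees(a),t);print((p-(d@R.T+t))*1000)
im=cv2.imread("pics/top0.png")
a=cv2.resize(im[230:350,120:300],None,fx=4,fy=4,interpolation=cv2.INTER_CUBIC)
cv2.imwrite("pics/c2.png",a)
```

```text
87.78042598181132 [ 0.5511 -0.0245]
[[-1.4839  1.3249]
 [-1.7339 -3.7314]
 [ 1.9091 -2.0353]
 [ 0.6428  1.1227]
 [ 2.182   0.044 ]
 [-1.5162  3.2751]]
88.02833352295596 [ 0.5508 -0.0242]
[[-0.9748  0.582 ]
 [-1.1975 -3.7306]
 [ 2.2237 -2.7711]
 [ 0.9846  1.1306]
 [ 2.3203 -0.7763]
 [-1.344   3.3802]
 [ 0.9522 -0.9734]
 [ 3.2284  2.8903]
 [-3.9124 -0.6312]
 [-2.2804  0.8995]]
```

View pics/c2.png

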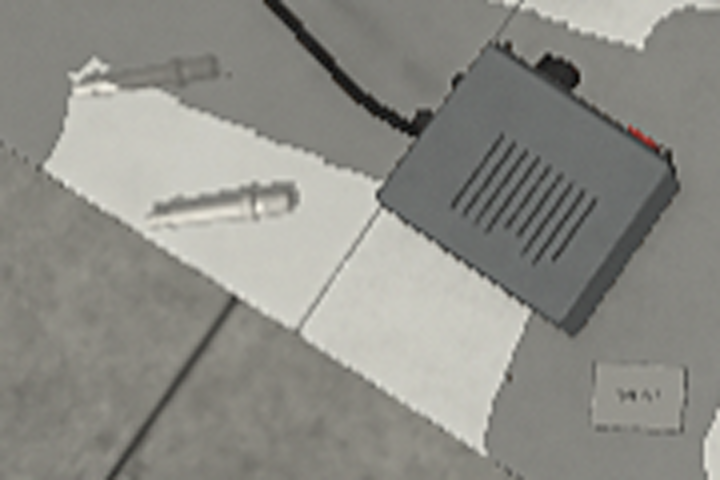

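Emit:
step_arm(
  deltas=[
    [30,-30,30,-0.12],
    [80,-70,70,-0.28],
    [130,-110,86,-0.44],
    [180,-150,86,-0.6],
    [230,-190,86,-0.76],
    [270,-240,86,-0.92],
    [290,-300,86,-1.08],
    [300,-360,86,-1.24],
    [310,-420,86,-1.28],
  ],
  claw=1,
)

```text
clock: 1.27
eef_pos: [0.4756, 0.0905, 0.2994]
tool_rot: [[0.037, 0.999, -0.001], [0.999, -0.037, -0.0], [-0.0, -0.001, -1.0]]
wrist_force: [0.9, -0.1, -1.5]
opening: 0.0001
gripper_force: 0.0
```

Emit:
step_arm(
  deltas=[
    [0,-50,0,0],
    [0,-100,0,0],
    [0,-150,0,0],
    [0,-200,0,0],
    [0,-250,0,0],
    [0,-300,0,0],
    [0,-350,0,0],
    [0,-375,0,0],
    [0,-375,0,0],
  ],
)

```text
clock: 2.4
eef_pos: [0.475, -0.2841, 0.2989]
tool_rot: [[0.038, 0.999, -0.001], [0.999, -0.038, 0.001], [0.001, -0.001, -1.0]]
wrist_force: [-0.2, 0.5, -0.0]
opening: 0.0003
gripper_force: 0.0
```

Run:
```python
from h import *
s,im=snap("wrist","w1.png");print(s["eef_pos"],s["tool_rot"],s["joint_positions"])
```

```text
[ 0.47499665 -0.28406983  0.29888129] [[ 3.78108186e-02  9.99283957e-01 -1.38365094e-03]
 [ 9.99284644e-01 -3.78097517e-02  7.89304828e-04]
 [ 7.36424154e-04 -1.41250540e-03 -9.99998731e-01]] [-5.38962970e-01  2.00827227e-01  2.36509437e-01  1.60807115e+00
 -3.27395757e-05  1.06965271e+00]
```

View pics/w1.png

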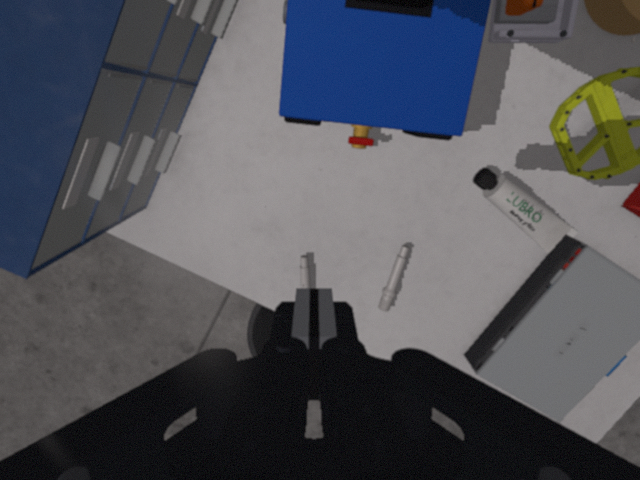

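```bash
cat >> h.py <<'E'
DA=np.radians(88.0);DO=np.array([.551,-.0243])
def todock(p):
    d=np.array(p)[:2]-DO;c,s=np.cos(DA),np.sin(DA);return np.array([c*d[0]+s*d[1],-s*d[0]+c*d[1]])
def fromdock(x,y):
    c,s=np.cos(DA),np.sin(DA);return DO+np.array([c*x-s*y,s*x+c*y])
def rearcorners(st,im):
    """lid rear corners from the wrist picture (tool x along +y): fit rear & side edges"""
    m=mask(im,(104,170,90),(120,255,255));b=blobs(m,2000)
    b=max(b,key=lambda c:cv2.contourArea(c)) 
    h=cv2.convexHull(b).reshape(-1,2).astype(float)
    lr=h[np.argmax(h@[-.6,1])];rr=h[np.argmax(h@[.6,1])]
    return lr,rr
def cleaner(st,im):
    lr,rr=rearcorners(st,im);P=cast("wrist",[lr,rr],.088,st)[:,:2]
    v=P[0]-P[1];L=np.linalg.norm(v);l=v/L;f=np.array([l[1],-l[0]])
    c=P.mean(0)+f*.061;yaw=np.degrees(np.arctan2(f[1],f[0]))
    return lr,rr,L,c,yaw
def report(st=None,im=None):
    if im is None: st,im=snap("wrist")
    lr,rr,L,c,yaw=cleaner(st,im)
    f=np.array([np.cos(np.radians(yaw)),np.sin(np.radians(yaw))]);l=np.array([-f[1],f[0]])
    print("px",lr,rr,"L%.4f"%L,"c",c.round(4),"yaw%.2f"%yaw,"dock",todock(c).round(4),"dyaw%.2f"%(yaw-np.degrees(DA)))
    print("padL",(c-.066*f+.06*l).round(4),"padR",(c-.066*f-.06*l).round(4),"f",st["wrist_force"].round(1),"tcp",st["eef_pos"].round(4))
E
python3 - <<'E'
from h import *
im=cv2.imread("pics/w1.png")[:,:,::-1].copy()
report(bot.get_state(),im)
E
```

```text
px [281. 114.] [460. 134.] L0.1584 c [ 0.5361 -0.1641] yaw81.73 dock [-0.1403  0.0101] dyaw-6.27
padL [ 0.4672 -0.2208] padR [ 0.5859 -0.2381] f [0.6 0.4 1. ] tcp [ 0.475  -0.283   0.2993]
```

Emit:
step_arm(
  deltas=[
    [40,0,0,0],
    [80,0,-20,0],
    [111,0,-70,0],
    [111,0,-120,0],
    [111,0,-170,0],
    [111,0,-210,0],
    [111,0,-240,0],
    [111,0,-257,0],
    [111,0,-257,0],
  ],
)

```text
clock: 3.58
eef_pos: [0.5858, -0.2814, 0.0421]
tool_rot: [[0.034, 0.999, -0.002], [0.999, -0.034, 0.001], [0.001, -0.002, -1.0]]
wrist_force: [0.0, -0.4, 0.7]
opening: -0.0001
gripper_force: 0.0
```

Emit:
step_arm(
  deltas=[
    [0,15,0,0],
    [0,25,0,0],
    [0,31,0,0],
    [0,36,0,0],
    [0,41,0,0],
    [0,46,0,0],
    [0,51,0,0],
    [0,55,0,0],
    [0,58,0,0],
    [0,58,0,0],
  ],
)

```text
clock: 4.82
eef_pos: [0.5882, -0.2261, 0.0443]
tool_rot: [[0.035, 0.999, 0.004], [0.999, -0.035, -0.004], [-0.004, 0.004, -1.0]]
wrist_force: [3.7, -5.6, -0.9]
opening: 0.0001
gripper_force: 2.6
```

Run:
```python
from h import *
s,im=snap("wrist","w2.png");report(s,im)
```

```text
px [  0. 308.] [371. 302.] L0.1158 c [ 0.5499 -0.1485] yaw88.79 dock [-0.1241 -0.0033] dyaw0.79
padL [ 0.4886 -0.2132] padR [ 0.6085 -0.2157] f [ 3.7 -5.6 -0.9] tcp [ 0.5882 -0.2261  0.0443]
```

```bash
cat >> h.py <<'E'
def report(st=None,im=None):
    if im is None: st,im=snap("wrist")
    m=mask(im,(104,170,60),(120,255,255));b=blobs(m,2000)[0]
    m=cv2.drawContours(np.zeros_like(m),[b],-1,255,-1)
    cols=np.where(m.any(0))[0];cols=cols[(cols>3)&(cols<636)]
    bot_=np.array([479-np.argmax(m[::-1,c]>0) for c in cols])
    P=cast("wrist",np.c_[cols,bot_+.5],.088,st)[:,:2]
    # rear edge: robust line x->y
    k=np.ones(len(P),bool)
    for t in(.02,.006,.003,.002,.002):
        a=np.polyfit(P[k,0],P[k,1],1);k=abs(np.polyval(a,P[:,0])-P[:,1])<t
    xs=P[k,0];l=np.array([-1,-a[0]])/np.hypot(1,a[0]);f=np.array([l[1],-l[0]])
    lv,rv=cols[k].min()>8,cols[k].max()<630
    if lv and rv: xm=(xs.min()+xs.max())/2
    elif rv: xm=xs.max()+l[0]*.081
    else: xm=xs.min()-l[0]*.081
    c=np.array([xm,np.polyval(a,xm)])+f*.061;yaw=np.degrees(np.arctan2(f[1],f[0]))
    print("vis",lv,rv,"L%.4f"%((xs.max()-xs.min())/abs(l[0])),"c",c.round(4),"yaw%.2f"%yaw,"dock",todock(c).round(4),"dyaw%.2f"%(yaw-np.degrees(DA)))
    print("padL",(c-.066*f+.06*l).round(4),"padR",(c-.066*f-.06*l).round(4),"f",st["wrist_force"].round(1),"tcp",st["eef_pos"].round(4))
E
python3 - <<'E'
from h import *
for n in("w2",):
    im=cv2.imread(f"pics/{n}.png")[:,:,::-1].copy();report(bot.get_state(),im)
im=bot.snapshot("top");cv2.imwrite("pics/t2.png",im[:,:,::-1])
cv2.imwrite("pics/m2.png",np.hstack([cv2.resize(cv2.imread("pics/w2.png"),(400,300)),cv2.resize(im[150:390,220:540,::-1],(400,300))]))
E
```

```text
vis False True L0.1149 c [ 0.5274 -0.1483] yaw88.53 dock [-0.1248  0.0192] dyaw0.53
padL [ 0.4657 -0.2127] padR [ 0.5857 -0.2158] f [ 3.2 -4.6 -0.3] tcp [ 0.5882 -0.2261  0.0443]
```

View pics/m2.png

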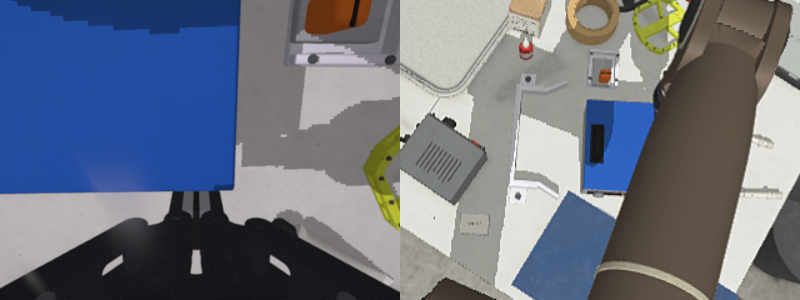

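Emit:
step_arm(
  deltas=[
    [0,-30,0,0],
    [0,-57,0,0],
    [-60,-57,0,0],
    [-120,-57,0,0],
    [-121,-57,0,0],
    [-121,-25,0,0],
    [-121,-10,0,0],
    [-121,-3,0,0],
    [-120,2,0,0],
    [-119,7,0,0],
  ],
)

```text
clock: 6.18
eef_pos: [0.4668, -0.2198, 0.0431]
tool_rot: [[0.036, 0.999, -0.002], [0.999, -0.036, -0.006], [-0.006, -0.002, -1.0]]
wrist_force: [-5.3, -8.4, 2.1]
opening: 0.0002
gripper_force: 4.5
```

Emit:
step_arm(
  deltas=[
    [1,5,0,0],
    [2,10,0,0],
    [3,15,0,0],
    [4,19,0,0],
    [5,22,0,0],
    [5,22,0,0],
  ],
)

```text
clock: 6.92
eef_pos: [0.4713, -0.1977, 0.0431]
tool_rot: [[0.036, 0.999, -0.003], [0.999, -0.036, -0.005], [-0.005, -0.003, -1.0]]
wrist_force: [-6.2, -8.0, 3.4]
opening: -0.0001
gripper_force: 3.9
```

```bash
python3 -c "
from h import *
report()"
```

```text
vis True False L0.1226 c [ 0.5399 -0.1297] yaw82.31 dock [-0.1058  0.0075] dyaw-5.69
padL [ 0.4716 -0.1871] padR [ 0.5905 -0.2032] f [-6.2 -8.   3.4] tcp [ 0.4713 -0.1977  0.0431]
```

Emit:
step_arm(
  deltas=[
    [0,-30,0,0],
    [0,-58,0,0],
    [60,-58,0,0],
    [118,-58,0,0],
    [119,-58,0,0],
    [119,-30,0,0],
    [119,-22,0,0],
    [120,-17,0,0],
    [121,-12,0,0],
    [122,-7,0,0],
  ],
)

```text
clock: 8.22
eef_pos: [0.595, -0.2046, 0.0433]
tool_rot: [[0.037, 0.999, 0.002], [0.999, -0.037, -0.003], [-0.003, 0.002, -1.0]]
wrist_force: [2.7, -7.0, -2.5]
opening: -0.0004
gripper_force: 2.9
```

Emit:
step_arm(
  deltas=[
    [1,5,0,0],
    [2,10,0,0],
    [3,13,0,0],
    [3,13,0,0],
  ],
)

```text
clock: 8.72
eef_pos: [0.5982, -0.1913, 0.0434]
tool_rot: [[0.036, 0.999, 0.002], [0.999, -0.036, -0.003], [-0.003, 0.002, -1.0]]
wrist_force: [2.8, -4.1, -2.0]
opening: -0.0001
gripper_force: 2.2
```

```bash
python3 -c "
from h import *
report()"
```

```text
vis False True L0.1162 c [ 0.5369 -0.1151] yaw90.10 dock [-0.0912  0.0109] dyaw2.10
padL [ 0.4771 -0.1812] padR [ 0.5971 -0.181 ] f [ 2.8 -4.1 -2. ] tcp [ 0.5982 -0.1913  0.0434]
```

Emit:
step_arm(
  deltas=[
    [0,-30,0,0],
    [0,-54,0,0],
    [-60,-54,0,0],
    [-119,-54,0,0],
    [-120,-54,0,0],
    [-120,-20,0,0],
    [-120,-4,0,0],
    [-119,1,0,0],
    [-118,6,0,0],
    [-117,11,0,0],
  ],
)

```text
clock: 10.02
eef_pos: [0.4799, -0.1812, 0.0433]
tool_rot: [[0.036, 0.999, -0.002], [0.999, -0.036, -0.006], [-0.006, -0.002, -1.0]]
wrist_force: [-5.8, -9.2, 2.8]
opening: 0.0003
gripper_force: 4.8
```

Emit:
step_arm(
  deltas=[
    [1,5,0,0],
    [2,10,0,0],
    [3,15,0,0],
    [4,18,0,0],
    [4,18,0,0],
  ],
)

```text
clock: 10.65
eef_pos: [0.4839, -0.1628, 0.0432]
tool_rot: [[0.036, 0.999, -0.002], [0.999, -0.036, -0.005], [-0.005, -0.002, -1.0]]
wrist_force: [-6.1, -7.9, 4.0]
opening: 0.0003
gripper_force: 4.0
```

```bash
python3 -c "
from h import *
report()"
```

```text
vis True False L0.1232 c [ 0.5509 -0.0939] yaw83.05 dock [-0.0695 -0.0023] dyaw-4.95
padL [ 0.4833 -0.1521] padR [ 0.6025 -0.1666] f [-6.1 -7.9  4. ] tcp [ 0.4839 -0.1628  0.0432]
```

Emit:
step_arm(
  deltas=[
    [0,-30,0,0],
    [0,-54,0,0],
    [60,-54,0,0],
    [117,-54,0,0],
    [117,-54,0,0],
    [117,-28,0,0],
    [117,-18,0,0],
    [118,-13,0,0],
    [119,-8,0,0],
    [119,-3,0,0],
  ],
)

```text
clock: 11.95
eef_pos: [0.6043, -0.1656, 0.0435]
tool_rot: [[0.036, 0.999, 0.002], [0.999, -0.036, -0.004], [-0.004, 0.002, -1.0]]
wrist_force: [3.4, -7.0, -2.2]
opening: -0.0001
gripper_force: 3.1
```

Emit:
step_arm(
  deltas=[
    [1,5,0,0],
    [1,9,0,0],
    [1,9,0,0],
  ],
)

```text
clock: 12.32
eef_pos: [0.6052, -0.1561, 0.0435]
tool_rot: [[0.036, 0.999, 0.002], [0.999, -0.036, -0.003], [-0.003, 0.002, -1.0]]
wrist_force: [2.8, -4.5, -0.7]
opening: 0.0001
gripper_force: 2.1
```

```bash
python3 -c "
from h import *
report()"
```

```text
vis False True L0.1191 c [ 0.5476 -0.0794] yaw89.59 dock [-0.0552  0.0015] dyaw1.59
padL [ 0.4871 -0.145 ] padR [ 0.6071 -0.1458] f [ 2.8 -4.5 -0.7] tcp [ 0.6052 -0.1561  0.0435]
```

Emit:
step_arm(
  deltas=[
    [0,-30,0,0],
    [0,-52,0,0],
    [-60,-52,0,0],
    [-117,-52,0,0],
    [-117,-52,0,0],
    [-117,-18,0,0],
    [-117,-4,0,0],
    [-117,1,0,0],
    [-116,6,0,0],
    [-116,11,0,0],
  ],
)

```text
clock: 13.62
eef_pos: [0.4881, -0.1463, 0.0434]
tool_rot: [[0.036, 0.999, -0.001], [0.999, -0.036, -0.006], [-0.006, -0.001, -1.0]]
wrist_force: [-4.9, -9.7, 3.2]
opening: 0.0003
gripper_force: 4.9
```

Emit:
step_arm(
  deltas=[
    [0,5,0,0],
    [0,8,0,0],
    [0,8,0,0],
  ],
)

```text
clock: 14.0
eef_pos: [0.4879, -0.1384, 0.0433]
tool_rot: [[0.036, 0.999, -0.002], [0.999, -0.036, -0.006], [-0.006, -0.002, -1.0]]
wrist_force: [-4.2, -8.7, 3.9]
opening: 0.0001
gripper_force: 4.8
```

```bash
python3 -c "
from h import *
report()"
```

```text
vis True False L0.1222 c [ 0.5537 -0.0679] yaw84.55 dock [-0.0435 -0.0042] dyaw-3.45
padL [ 0.4877 -0.1279] padR [ 0.6072 -0.1393] f [-4.2 -8.7  3.9] tcp [ 0.4879 -0.1384  0.0433]
```

Emit:
step_arm(
  deltas=[
    [0,-30,0,0],
    [0,-52,0,0],
    [60,-52,0,0],
    [118,-52,0,0],
    [118,-52,0,0],
    [118,-26,0,0],
    [118,-16,0,0],
    [118,-11,0,0],
    [118,-6,0,0],
    [118,-1,0,0],
  ],
)

```text
clock: 15.3
eef_pos: [0.6072, -0.1389, 0.0436]
tool_rot: [[0.037, 0.999, 0.003], [0.999, -0.036, -0.004], [-0.004, 0.003, -1.0]]
wrist_force: [3.6, -6.9, -3.2]
opening: -0.0002
gripper_force: 3.2
```

Emit:
step_arm(
  deltas=[
    [0,4,0,0],
    [0,7,0,0],
    [0,7,0,0],
  ],
)

```text
clock: 15.68
eef_pos: [0.6072, -0.1315, 0.0436]
tool_rot: [[0.036, 0.999, 0.003], [0.999, -0.036, -0.004], [-0.003, 0.003, -1.0]]
wrist_force: [3.0, -4.7, -1.4]
opening: 0.0001
gripper_force: 2.4
```

```bash
python3 -c "
from h import *
report()"
```

```text
vis False True L0.1185 c [ 0.5491 -0.0546] yaw89.43 dock [-0.0304  0.0009] dyaw1.43
padL [ 0.4884 -0.12  ] padR [ 0.6084 -0.1212] f [ 3.  -4.7 -1.4] tcp [ 0.6072 -0.1315  0.0436]
```

Emit:
step_arm(
  deltas=[
    [0,-30,0,0],
    [0,-52,0,0],
    [-60,-52,0,0],
    [-118,-52,0,0],
    [-118,-52,0,0],
    [-118,-18,0,0],
    [-118,-4,0,0],
    [-118,2,0,0],
    [-118,7,0,0],
    [-118,12,0,0],
  ],
)

```text
clock: 16.98
eef_pos: [0.4882, -0.1203, 0.0434]
tool_rot: [[0.036, 0.999, -0.001], [0.999, -0.036, -0.006], [-0.006, -0.001, -1.0]]
wrist_force: [-4.8, -9.2, 5.0]
opening: 0.0001
gripper_force: 5.0
```

Emit:
step_arm(
  deltas=[
    [0,3,0,0],
    [0,3,0,0],
  ],
)

```text
clock: 17.23
eef_pos: [0.4881, -0.117, 0.0434]
tool_rot: [[0.036, 0.999, -0.001], [0.999, -0.036, -0.005], [-0.005, -0.001, -1.0]]
wrist_force: [-3.5, -7.3, 4.1]
opening: 0.0005
gripper_force: 4.0
```

```bash
python3 -c "
from h import *
report()"
```

```text
vis True False L0.1214 c [ 0.5539 -0.0459] yaw85.19 dock [-0.0215 -0.0036] dyaw-2.81
padL [ 0.4886 -0.1066] padR [ 0.6082 -0.1167] f [-3.5 -7.3  4.1] tcp [ 0.4881 -0.117   0.0434]
```

Emit:
step_arm(
  deltas=[
    [0,-30,0,0],
    [0,-52,0,0],
    [60,-52,0,0],
    [119,-52,0,0],
    [119,-52,0,0],
    [119,-24,0,0],
    [119,-14,0,0],
    [119,-9,0,0],
    [119,-4,0,0],
    [119,1,0,0],
  ],
)

```text
clock: 18.52
eef_pos: [0.6082, -0.1157, 0.0435]
tool_rot: [[0.036, 0.999, 0.002], [0.999, -0.036, -0.004], [-0.004, 0.003, -1.0]]
wrist_force: [3.8, -6.9, -2.5]
opening: -0.0003
gripper_force: 3.1
```

Emit:
step_arm(
  deltas=[
    [0,3,0,0],
    [0,3,0,0],
  ],
)

```text
clock: 18.77
eef_pos: [0.6081, -0.1123, 0.0435]
tool_rot: [[0.036, 0.999, 0.002], [0.999, -0.036, -0.003], [-0.003, 0.002, -1.0]]
wrist_force: [3.7, -4.2, -1.8]
opening: -0.0001
gripper_force: 2.2
```

```bash
python3 -c "
from h import *
report()"
```

```text
vis False True L0.1187 c [ 0.5504 -0.0353] yaw89.29 dock [-0.011   0.0002] dyaw1.29
padL [ 0.4896 -0.1005] padR [ 0.6096 -0.102 ] f [ 3.7 -4.2 -1.8] tcp [ 0.6081 -0.1123  0.0435]
```

Emit:
step_arm(
  deltas=[
    [0,-30,0,0],
    [0,-52,0,0],
    [-60,-52,0,0],
    [-118,-52,0,0],
    [-118,-52,0,0],
    [-118,-18,0,0],
    [-118,-4,0,0],
    [-118,2,0,0],
    [-118,7,0,0],
    [-118,8,0,0],
  ],
)

```text
clock: 20.08
eef_pos: [0.4892, -0.1051, 0.0433]
tool_rot: [[0.036, 0.999, -0.001], [0.999, -0.036, -0.006], [-0.006, -0.001, -1.0]]
wrist_force: [-4.7, -10.1, 4.8]
opening: 0.0004
gripper_force: 4.9
```

```bash
python3 -c "
from h import *
report()"
```

```text
vis True False L0.1204 c [ 0.5527 -0.0316] yaw87.47 dock [-0.0073 -0.0019] dyaw-0.53
padL [ 0.4898 -0.0949] padR [ 0.6097 -0.1002] f [ -4.7 -10.1   4.8] tcp [ 0.4892 -0.1051  0.0433]
```

Emit:
step_arm(
  deltas=[
    [0,-30,0,0],
    [0,-52,0,0],
    [60,-52,0,0],
    [120,-52,0,0],
    [120,-52,0,0],
    [120,-24,0,0],
    [120,-12,0,0],
    [120,-7,0,0],
    [120,-3,0,0],
    [120,-1,0,0],
  ],
)

```text
clock: 21.38
eef_pos: [0.61, -0.1055, 0.0433]
tool_rot: [[0.036, 0.999, 0.002], [0.999, -0.036, -0.004], [-0.004, 0.002, -1.0]]
wrist_force: [3.2, -8.6, -2.1]
opening: 0.0003
gripper_force: 4.8
```

```bash
python3 -c "
from h import *
report()"
```

```text
vis False True L0.1172 c [ 0.5516 -0.0281] yaw88.83 dock [-0.0038 -0.0007] dyaw0.83
padL [ 0.4903 -0.0929] padR [ 0.6102 -0.0953] f [ 3.2 -8.6 -2.1] tcp [ 0.61   -0.1055  0.0433]
```

Emit:
step_arm(
  deltas=[
    [0,-30,0,0],
    [0,-52,0,0],
    [-60,-52,0,0],
    [-119,-52,0,0],
    [-119,-52,0,0],
    [-119,-18,0,0],
    [-119,-4,0,0],
    [-119,1,0,0],
    [-119,4,0,0],
    [-119,6,0,0],
  ],
)

```text
clock: 22.68
eef_pos: [0.4902, -0.1003, 0.0433]
tool_rot: [[0.036, 0.999, -0.001], [0.999, -0.036, -0.006], [-0.006, -0.001, -1.0]]
wrist_force: [-5.3, -9.6, 4.5]
opening: -0.0001
gripper_force: 5.2
```

```bash
python3 -c "
from h import *
report()"
```

```text
vis True False L0.1205 c [ 0.5529 -0.0264] yaw87.86 dock [-0.002 -0.002] dyaw-0.14
padL [ 0.4905 -0.0901] padR [ 0.6104 -0.0946] f [-5.3 -9.6  4.5] tcp [ 0.4902 -0.1003  0.0433]
```

Emit:
step_arm(
  deltas=[
    [0,-30,0,0],
    [0,-52,0,0],
    [60,-52,0,0],
    [120,-52,0,0],
    [120,-52,0,0],
    [120,-20,0,0],
    [120,-9,0,0],
    [120,-5,0,0],
    [120,-2,0,0],
    [120,0,0,0],
  ],
)

```text
clock: 23.98
eef_pos: [0.6096, -0.1048, 0.0437]
tool_rot: [[0.039, 0.999, -0.0], [0.999, -0.039, -0.014], [-0.014, 0.0, -1.0]]
wrist_force: [-2.7, -25.8, 1.8]
opening: -0.0001
gripper_force: 12.8
```

```bash
python3 -c "
from h import *
report()"
```

```text
vis False True L0.1166 c [ 0.5524 -0.0262] yaw87.42 dock [-0.0018 -0.0014] dyaw-0.58
padL [ 0.4895 -0.0894] padR [ 0.6093 -0.0948] f [ -2.7 -25.8   1.8] tcp [ 0.6096 -0.1048  0.0437]
```

Emit:
step_arm(
  deltas=[
    [0,-30,0,0],
    [0,-52,0,0],
    [-60,-52,0,0],
    [-120,-52,0,0],
    [-120,-52,0,0],
    [-120,-18,0,0],
    [-120,-4,0,0],
    [-120,0,0,0],
    [-120,3,0,0],
    [-120,5,0,0],
  ],
)

```text
clock: 25.28
eef_pos: [0.4908, -0.0994, 0.0437]
tool_rot: [[0.038, 0.999, -0.0], [0.999, -0.038, -0.016], [-0.016, 0.0, -1.0]]
wrist_force: [-4.0, -29.3, 3.2]
opening: 0.0003
gripper_force: 14.4
```

```bash
python3 -c "
from h import *
report()"
```

```text
vis True False L0.1222 c [ 0.5528 -0.0255] yaw87.39 dock [-0.0012 -0.0019] dyaw-0.61
padL [ 0.4899 -0.0887] padR [ 0.6098 -0.0942] f [ -4.  -29.3   3.2] tcp [ 0.4908 -0.0994  0.0437]
```

Emit:
step_arm(
  deltas=[
    [0,-30,0,0],
    [0,-60,0,0],
    [0,-90,20,0],
    [30,-110,70,0],
    [80,-120,120,0],
    [130,-130,170,0],
    [160,-130,190,0],
    [160,-130,190,0],
  ],
)

```text
clock: 26.32
eef_pos: [0.6545, -0.2236, 0.2339]
tool_rot: [[0.034, 0.999, 0.004], [0.999, -0.034, -0.001], [-0.001, 0.005, -1.0]]
wrist_force: [0.6, 0.8, -0.4]
opening: 0.0002
gripper_force: 0.0
```

```bash
sed -i 's/radians(88.0)/radians(87.5)/' h.py
python3 - <<'E'
from h import *
s,im=snap("wrist","w3.png");report(s,im);print(s["eef_pos"])
m=mask(im,(5,150,120),(18,255,255))
for b in blobs(m,100)[:4]:
    r=cv2.minAreaRect(b);print(r)
E
```

```text
vis True True L0.1612 c [ 0.5521 -0.0246] yaw87.39 dock [-0.0002 -0.0011] dyaw-0.11
padL [ 0.4891 -0.0878] padR [ 0.609  -0.0933] f [ 0.6  0.8 -0.4] tcp [ 0.6545 -0.2236  0.2339]
[ 0.65448618 -0.22356881  0.23393136]
```

View pics/w3.png

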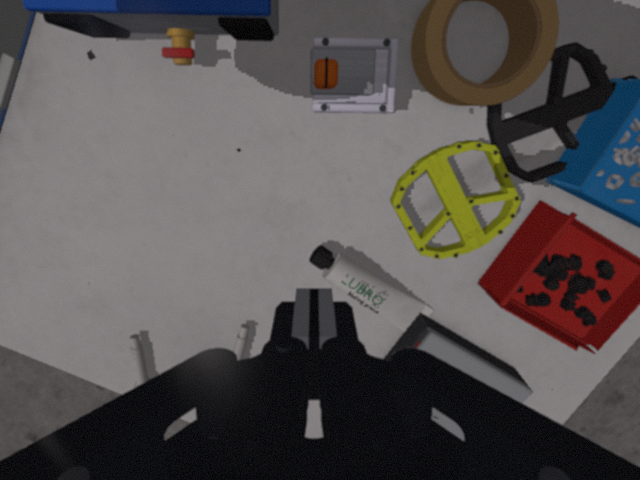

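Run:
```python
from h import *
im=cv2.imread("pics/w3.png")[:,:,::-1].copy();s=bot.get_state()
m=mask(im,(3,150,60),(22,255,255));m[:, :290]=0;m[:,370:]=0;m[130:]=0
for b in blobs(m,30):
    x,y,w,h=cv2.boundingRect(b);print(x,y,w,h)
    P=cast("wrist",[(x,y),(x+w,y),(x,y+h),(x+w,y+h),(x+w/2,y+h/2)],.068,s);print(P.round(4));print([todock(p).round(4) for p in P])
for q in [(312,40),(396,40),(312,112),(396,112)]: print(q,todock(cast("wrist",[q],.028,s)[0]).round(4))
```

```text
315 60 10 29
[[ 0.6569 -0.116   0.068 ]
 [ 0.6642 -0.1162  0.068 ]
 [ 0.6562 -0.136   0.068 ]
 [ 0.6637 -0.1362  0.068 ]
 [ 0.6602 -0.126   0.068 ]]
[array([-0.087 , -0.1098]), array([-0.0869, -0.1171]), array([-0.107, -0.11 ]), array([-0.1069, -0.1174]), array([-0.0968, -0.1136])]
328 60 10 29
[[ 0.6664 -0.1163  0.068 ]
 [ 0.6737 -0.1166  0.068 ]
 [ 0.6659 -0.1363  0.068 ]
 [ 0.6734 -0.1366  0.068 ]
 [ 0.6698 -0.1263  0.068 ]]
[array([-0.0869, -0.1193]), array([-0.0868, -0.1266]), array([-0.1069, -0.1197]), array([-0.1068, -0.1272]), array([-0.0968, -0.1232])]
(312, 40) [-0.068  -0.1073]
(396, 40) [-0.0674 -0.1755]
(312, 112) [-0.1239 -0.1077]
(396, 112) [-0.1233 -0.1794]
```

Emit:
step_arm(
  deltas=[
    [20,50,-30,0],
    [42,97,-70,0],
    [42,97,-120,0],
    [42,97,-160,0],
    [42,97,-180,0],
    [42,97,-189,0],
    [42,97,-189,0],
  ],
)

```text
clock: 27.25
eef_pos: [0.691, -0.1256, 0.0434]
tool_rot: [[0.035, 0.999, -0.002], [0.999, -0.035, 0.0], [0.0, -0.002, -1.0]]
wrist_force: [-0.3, -0.2, 0.5]
opening: 0.0001
gripper_force: 0.0
```

Emit:
step_arm(
  deltas=[
    [-8,0,0,0],
    [-14,0,0,0],
    [-20,0,0,0],
    [-26,0,0,0],
    [-32,0,0,0],
    [-38,0,0,0],
    [-44,0,0,0],
    [-50,1,0,0],
  ],
)

```text
clock: 28.25
eef_pos: [0.6419, -0.1249, 0.0438]
tool_rot: [[0.035, 0.999, -0.0], [0.999, -0.035, -0.001], [-0.001, -0.0, -1.0]]
wrist_force: [1.1, -1.5, 0.2]
opening: 0.0
gripper_force: 0.8
```

Emit:
step_arm(
  deltas=[
    [-5,0,0,0],
    [-9,0,0,0],
    [-12,0,0,0],
    [-14,0,0,0],
  ],
)

```text
clock: 28.75
eef_pos: [0.6282, -0.1243, 0.0438]
tool_rot: [[0.035, 0.999, 0.0], [0.999, -0.035, 0.0], [0.001, 0.0, -1.0]]
wrist_force: [3.8, 0.6, -0.7]
opening: 0.0
gripper_force: 2.4
```

Emit:
step_arm(
  deltas=[
    [-2,0,0,0],
    [-4,0,0,0],
    [-5,0,0,0],
    [-5,0,0,0],
  ],
)

```text
clock: 29.25
eef_pos: [0.628, -0.1243, 0.0441]
tool_rot: [[0.034, 0.999, 0.008], [0.999, -0.034, 0.001], [0.001, 0.008, -1.0]]
wrist_force: [16.6, 1.1, -9.0]
opening: -0.0001
gripper_force: 8.2
```

Emit:
step_arm(
  deltas=[
    [12,0,0,0],
    [24,0,0,0],
    [24,0,40,0],
    [24,0,90,0],
    [0,0,140,0],
    [-30,0,190,0],
    [-68,15,206,0],
    [-68,35,206,0],
    [-68,35,206,0],
  ],
  claw=-1,
)

```text
clock: 30.38
eef_pos: [0.5553, -0.0884, 0.2495]
tool_rot: [[0.033, 0.999, -0.001], [0.999, -0.033, 0.0], [0.0, -0.001, -1.0]]
wrist_force: [-0.4, -0.2, -0.7]
opening: 0.0856
gripper_force: 0.0
```

Run:
```python
from h import *
s,im=snap("wrist","w4.png");print(s["eef_pos"])
m=mask(im,(104,170,60),(120,255,255));b=blobs(m,2000)[0]
x,y,w,h=cv2.boundingRect(b);print(x,y,w,h)
hull=cv2.drawContours(np.zeros_like(m),[cv2.convexHull(b)],-1,255,-1)
dark=cv2.inRange(cv2.cvtColor(im,cv2.COLOR_RGB2GRAY),0,45)&hull
for b in blobs(dark,200):
    r=cv2.minAreaRect(b);print(r);print(cast("wrist",cv2.boxPoints(r),.121,s).round(4))
```

```text
[ 0.55532312 -0.08838801  0.2494971 ]
197 34 224 170
((307.47918701171875, 117.60362243652344), (223.1110382080078, 165.0769805908203), 0.7440592050552368)
[[ 0.4703 -0.0741  0.121 ]
 [ 0.4845  0.0332  0.121 ]
 [ 0.6273  0.0268  0.121 ]
 [ 0.6306 -0.0815  0.121 ]]
```

View pics/w4.png

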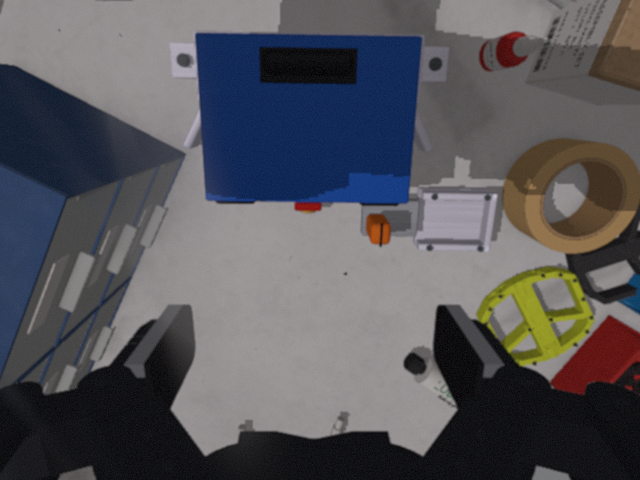

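Run:
```python
from h import *
s=bot.get_state()
print(cast("wrist",[(261,48),(356,48),(308,48)],.121,s).round(4),cast("wrist",[(308,83)],.091,s).round(4))
```

```text
[[0.525  0.0229 0.121 ]
 [0.5863 0.0208 0.121 ]
 [0.5553 0.0219 0.121 ]] [[0.5541 0.0023 0.091 ]]
```

Emit:
step_arm(
  deltas=[
    [0,50,0,0],
    [0,90,-20,0],
    [0,102,-60,0],
    [0,102,-100,0],
    [0,102,-130,0],
    [0,102,-149,0],
    [0,102,-149,0],
  ],
)

```text
clock: 31.3
eef_pos: [0.5541, 0.0123, 0.0978]
tool_rot: [[0.035, 0.999, -0.006], [0.999, -0.035, -0.0], [-0.001, -0.006, -1.0]]
wrist_force: [0.4, -0.1, 0.7]
opening: 0.0853
gripper_force: 0.0
```

Emit:
step_arm(
  deltas=[
    [0,0,0,0],
    [0,0,0,0],
    [0,0,0,0],
    [0,0,0,0],
    [0,0,0,0],
  ],
  claw=1,
  squeeze=40,
)

```text
clock: 31.92
eef_pos: [0.5564, 0.0125, 0.1036]
tool_rot: [[0.035, 0.999, 0.004], [0.999, -0.035, 0.0], [0.0, 0.004, -1.0]]
wrist_force: [-2.0, 0.5, 10.0]
opening: 0.0002
gripper_force: 4.8
```

Run:
```python
from h import *
s,im=snap("wrist","w5.png");print(s["eef_pos"],s["wrist_force"],s["opening"])
```

```text
[0.55638029 0.01252044 0.10362446] [-2.02925628  0.46538353 10.02601133] 0.00023515156598451366
```

View pics/w5.png

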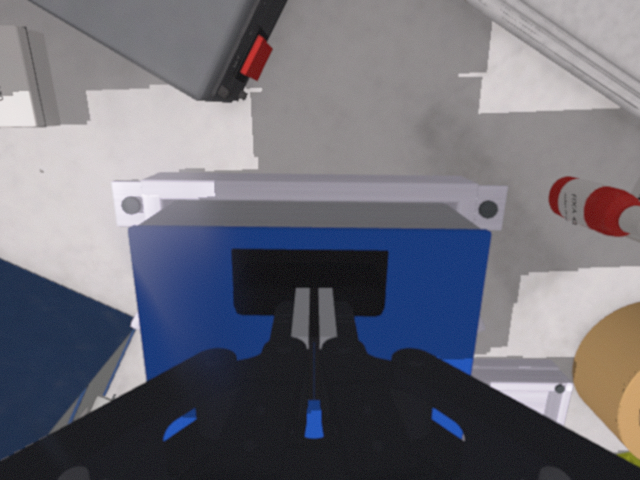

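Emit:
step_arm(
  deltas=[
    [0,0,15,0],
    [0,0,15,0],
    [0,0,15,0],
    [0,0,15,0],
    [0,0,15,0],
  ],
  claw=-1,
)

```text
clock: 32.6
eef_pos: [0.5551, 0.0124, 0.1154]
tool_rot: [[0.035, 0.999, -0.001], [0.999, -0.035, -0.0], [-0.0, -0.001, -1.0]]
wrist_force: [0.2, -0.0, -0.3]
opening: 0.0853
gripper_force: 0.0
```

Run:
```python
from h import *
s=dict(bot.get_state());print(s["eef_pos"],s["opening"],s["wrist_force"])
s["eef_pos"]=np.array([.5564,.0125,.1036]);
print(cast("wrist",[(236,250),(386,250)],.121,s).round(4),cast("wrist",[(236,316),(386,316)],.121,s).round(4),cast("wrist",[(310,316)],.091,s).round(4))
```

```text
[0.55505844 0.01243771 0.11544289] 0.08534085022648014 [ 0.15713951 -0.01071641 -0.30854952]
[[0.5285 0.0374 0.121 ]
 [0.5839 0.0354 0.121 ]] [[0.5261 0.0102 0.121 ]
 [0.5843 0.0082 0.121 ]] [[ 0.5539 -0.0071  0.091 ]]
```

Emit:
step_arm(
  deltas=[
    [1,3,-10,0],
    [1,3,-20,0],
    [1,3,-28,0],
    [1,3,-35,0],
    [1,3,-40,0],
    [1,3,-40,0],
  ],
)

```text
clock: 33.35
eef_pos: [0.5561, 0.0154, 0.0755]
tool_rot: [[0.035, 0.999, -0.001], [0.999, -0.035, -0.0], [-0.0, -0.001, -1.0]]
wrist_force: [0.5, 0.1, -0.1]
opening: 0.0855
gripper_force: 0.0
```

Emit:
step_arm(
  deltas=[
    [0,0,-4,0],
    [0,0,-4,0],
    [0,0,-4,0],
    [0,0,-4,0],
    [0,0,-4,0],
  ],
  claw=1,
  squeeze=40,
)

```text
clock: 33.98
eef_pos: [0.5563, 0.0155, 0.0719]
tool_rot: [[0.035, 0.999, -0.0], [0.999, -0.035, 0.0], [0.0, -0.0, -1.0]]
wrist_force: [0.2, 0.4, -0.4]
opening: 0.0594
gripper_force: 44.0
```

Emit:
step_arm(
  deltas=[
    [0,-2.5,9,0],
    [0,-5.7,17,0],
    [0,-9.5,25,0],
    [-1,-14.2,33,0],
    [-1,-19.5,40,0],
    [-1,-25.4,47,0],
    [-1,-32,53,0],
    [-2,-38.8,58.7,0],
    [-2,-38.8,58.7,0],
  ],
)

```text
clock: 35.1
eef_pos: [0.5545, -0.0239, 0.1311]
tool_rot: [[0.036, 0.999, 0.001], [0.999, -0.036, -0.0], [-0.0, 0.001, -1.0]]
wrist_force: [-0.7, 0.4, -2.3]
opening: 0.0596
gripper_force: 43.8
```

Run:
```python
from h import *
s,im=snap("scene","s6.png");print(s["eef_pos"],s["wrist_force"],s["torque"],s["opening"])
im2=bot.snapshot("wrist")
a=cv2.resize(im[130:290,230:443],(400,300));b=cv2.resize(im2,(400,300))
cv2.imwrite("pics/m6.png",np.hstack([a,b])[:,:,::-1])
```

```text
[ 0.55451264 -0.0238974   0.13109441] [-0.66028088  0.40133898 -2.26245931] [ 0.09722331 -0.01008478  0.01082084] 0.05956948178891439
```

View pics/m6.png

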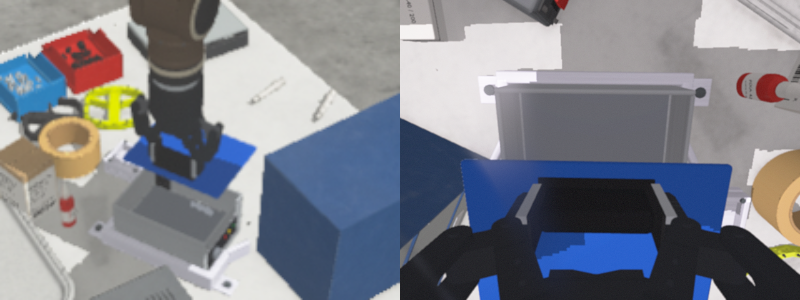

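Emit:
step_arm(
  deltas=[
    [1,8,-6,0],
    [1,16,-14,0],
    [1,24,-23,0],
    [1,30,-32,0],
    [2,35,-42,0],
    [2,37.5,-50,0],
    [2,38.8,-56,0],
    [2,38.8,-58.7,0],
    [2,38.8,-59,0],
    [2,38.8,-59,0],
  ],
)

```text
clock: 36.45
eef_pos: [0.5565, 0.0153, 0.0719]
tool_rot: [[0.035, 0.999, 0.0], [0.999, -0.035, -0.0], [-0.0, 0.0, -1.0]]
wrist_force: [0.2, -0.3, -0.2]
opening: 0.0594
gripper_force: 44.0
```

Emit:
step_arm(
  deltas=[
    [0,0,0,0],
    [0,0,0,0],
  ],
  claw=0,
  squeeze=20,
)

```text
clock: 36.7
eef_pos: [0.5564, 0.0153, 0.0719]
tool_rot: [[0.035, 0.999, 0.0], [0.999, -0.035, -0.0], [-0.0, 0.0, -1.0]]
wrist_force: [-0.7, -0.4, 1.1]
opening: 0.059
gripper_force: 44.1
```

Emit:
step_arm(
  deltas=[
    [0,0,0,0],
    [0,0,4,0],
    [0,0,8,0],
    [0,0,8,0],
    [0,0,8,0],
  ],
  claw=-1,
)

```text
clock: 37.33
eef_pos: [0.5564, 0.0155, 0.0796]
tool_rot: [[0.035, 0.999, 0.0], [0.999, -0.035, 0.0], [0.0, 0.0, -1.0]]
wrist_force: [0.3, 0.0, 0.6]
opening: 0.0853
gripper_force: 0.0
```

Run:
```python
from h import *
s,im=snap("wrist","w7.png");print(s["eef_pos"],s["wrist_force"],s["opening"])
m=mask(im,(104,170,60),(120,255,255));b=max(blobs(m,500),key=cv2.contourArea)
h=cv2.convexHull(b).reshape(-1,2).astype(float)
px=[h[np.argmin(h@[1,1])],h[np.argmax(h@[1,-1])]];print(px,cast("wrist",px,.091,s).round(4))
```

```text
[0.55635724 0.01548668 0.07963578] [0.31452765 0.00240172 0.63865773] 0.08533101096196953
[array([226., 255.]), array([517., 258.])] [[0.5231 0.0364 0.091 ]
 [0.6355 0.0312 0.091 ]]
```

Emit:
step_arm(
  deltas=[
    [0,0,3.5,0],
    [0,0,3.5,0],
    [0,0,3.5,0],
    [0,0,3.5,0],
    [0,0,3.5,0],
  ],
  claw=1,
  squeeze=20,
)

```text
clock: 38.0
eef_pos: [0.5565, 0.0155, 0.0837]
tool_rot: [[0.035, 0.999, 0.001], [0.999, -0.035, 0.0], [0.0, 0.001, -1.0]]
wrist_force: [-0.9, -0.0, 4.9]
opening: 0.0593
gripper_force: 22.1
```

Emit:
step_arm(
  deltas=[
    [0,-3,1,0],
    [0,-5,4,0],
    [0,-7,8,0],
    [0,-9,12,0],
    [0,-11,17,0],
    [0,-11,17,0],
  ],
)

```text
clock: 38.75
eef_pos: [0.5568, 0.0043, 0.1008]
tool_rot: [[0.035, 0.999, 0.001], [0.999, -0.035, 0.0], [0.0, 0.001, -1.0]]
wrist_force: [0.1, 2.4, -1.6]
opening: 0.0592
gripper_force: 22.3
```

Run:
```python
from h import *
s,im=snap("scene","s8.png");print(s["eef_pos"],s["wrist_force"],s["torque"],s["opening"])
im2=bot.snapshot("wrist")
a=cv2.resize(im[170:260,310:430],(400,300),interpolation=cv2.INTER_CUBIC);b=cv2.resize(im2,(400,300))
cv2.imwrite("pics/m8.png",np.hstack([a,b])[:,:,::-1])
```

```text
[0.55677304 0.00432644 0.1007584 ] [ 0.1325584   2.43421465 -1.63866567] [ 0.47472771 -0.02230076 -0.0392481 ] 0.059163197448990096
```

View pics/m8.png

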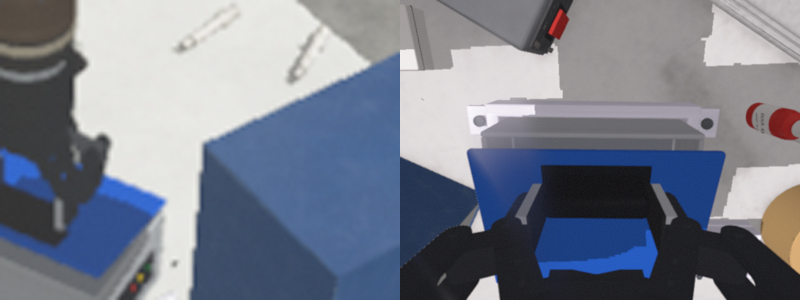

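Emit:
step_arm(
  deltas=[
    [0,-2,4,0],
    [0,-4.5,8,0],
    [0,-7,12,0],
    [0,-9.5,15.5,0],
    [0,-12.5,19,0],
    [-1,-15.5,22.5,0],
    [-1,-18.5,26,0],
    [-1,-21.5,29,0],
    [-1,-21.5,29,0],
  ],
)

```text
clock: 39.98
eef_pos: [0.5555, -0.0175, 0.1294]
tool_rot: [[0.035, 0.999, 0.0], [0.999, -0.035, -0.0], [-0.0, 0.0, -1.0]]
wrist_force: [-0.5, 0.3, -1.8]
opening: 0.0594
gripper_force: 22.2
```

Run:
```python
from h import *
s,im2=snap("wrist","w9.png");print(s["eef_pos"],s["wrist_force"],s["torque"],s["opening"])
m=mask(im2,(100,120,40),(120,255,255));
for b in blobs(m,400): print(cv2.boundingRect(b))
for r in (200,220,240,250,260,270,280,300,320,340,360,380):
    c=np.where(m[r]>0)[0];print(r,c.min() if len(c) else None,c.max() if len(c) else None)
```

```text
[ 0.55545854 -0.01751647  0.12940011] [-0.47522327  0.29208554 -1.81707811] [ 0.01479211 -0.00340933 -0.00722055] 0.059433843554044026
(0, 199, 530, 219)
(216, 341, 198, 64)
200 0 2
220 0 45
240 0 529
250 0 524
260 0 520
270 0 515
280 0 511
300 0 502
320 0 493
340 0 484
360 0 399
380 0 405
```

Emit:
step_arm(
  deltas=[
    [0,2,0,0],
    [0,4,0,0],
    [0,4,0,0],
  ],
  claw=-0.3,
)

```text
clock: 40.4
eef_pos: [0.5553, -0.0128, 0.129]
tool_rot: [[0.035, 0.999, -0.0], [0.999, -0.035, -0.0], [-0.0, -0.0, -1.0]]
wrist_force: [-0.1, 0.1, -2.1]
opening: 0.0594
gripper_force: 22.2
```

Emit:
step_arm(
  deltas=[
    [0,0,0,0],
    [0,0,0,0],
  ],
  claw=-0.36,
)

```text
clock: 40.65
eef_pos: [0.5553, -0.013, 0.1291]
tool_rot: [[0.035, 0.999, -0.0], [0.999, -0.035, -0.0], [-0.0, -0.0, -1.0]]
wrist_force: [0.4, -0.1, -1.5]
opening: 0.0596
gripper_force: 22.2
```

Emit:
step_arm(
  deltas=[
    [0,0,0,0],
    [0,0,0,0],
  ],
  claw=-0.38,
)

```text
clock: 40.9
eef_pos: [0.5553, -0.0131, 0.1291]
tool_rot: [[0.035, 0.999, 0.0], [0.999, -0.035, -0.0], [-0.0, 0.0, -1.0]]
wrist_force: [0.3, -0.0, -2.1]
opening: 0.0596
gripper_force: 22.2
```

Emit:
step_arm(
  deltas=[
    [0,0,0,0],
  ],
  claw=-0.388,
)

```text
clock: 41.02
eef_pos: [0.5553, -0.013, 0.1291]
tool_rot: [[0.035, 0.999, 0.0], [0.999, -0.035, -0.0], [-0.0, 0.0, -1.0]]
wrist_force: [0.1, 0.1, -2.4]
opening: 0.0593
gripper_force: 22.2
```

Emit:
step_arm(
  deltas=[
    [0,5,-3,0],
    [0,9,-6,0],
    [0,9,-10,0],
    [0,5,-10.5,0],
    [0,0,-11,0],
    [0,0,-11,0],
  ],
)

```text
clock: 41.78
eef_pos: [0.5555, -0.011, 0.1192]
tool_rot: [[0.035, 0.999, 0.001], [0.999, -0.035, 0.006], [0.006, 0.001, -1.0]]
wrist_force: [-1.5, 10.7, 5.9]
opening: 0.0597
gripper_force: 23.0
```

Emit:
step_arm(
  deltas=[
    [0,-3,3,0],
    [0,-6,5.5,0],
    [0,-9.4,8,0],
    [0,-14,11.5,0],
    [0,-19,15,0],
    [0,-24,17.6,0],
    [0,-24,17.6,0],
  ],
)

```text
clock: 42.65
eef_pos: [0.555, -0.0364, 0.1366]
tool_rot: [[0.035, 0.999, 0.0], [0.999, -0.035, 0.003], [0.003, 0.0, -1.0]]
wrist_force: [-3.9, 5.3, 4.2]
opening: 0.0594
gripper_force: 22.3
```

```bash
cat >> h.py <<'E'
def tilt(fn=None):
    s,im=snap("wrist",fn);m=mask(im,(100,120,40),(120,255,255));P=[]
    for r in range(235,345,5):
        c=np.where(m[r,330:]>0)[0]
        if len(c)<5: continue
        col=c.max()+330; d=.081*409.3/(col-313.6); v=(r-232.7)/409.3*d
        P.append((.0747-.9561*v-.2931*d,-.1602-.2931*v+.9561*d))
    P=np.array(P);a=np.polyfit(P[:,0],P[:,1],1)
    th=np.degrees(np.arctan(-a[0]))*-1
    print("tcp",s["eef_pos"].round(4),"F",s["wrist_force"].round(1),"T",s["torque"].round(2),"grip",s["gripper_force"],s["opening"])
    print("rows",len(P),"slope deg",np.degrees(np.arctan(a[0])).round(1),"front tool x,z",P[0].round(4),"resid",np.std(P[:,1]-np.polyval(a,P[:,0])).round(4))
E
python3 -c "
from h import *
tilt('w10.png')"
```

```text
tcp [ 0.555  -0.0364  0.1366] F [-3.9  5.3  4.2] T [1.17 0.7  0.02] grip 22.34233170747757 0.05940621958530568
rows 22 slope deg -49.0 front tool x,z [ 0.031  -0.0204] resid 0.0094
```

Run:
```python
from h import *
s,im=snap("scene","s10.png")
a=cv2.resize(im[140:270,260:433],(400,300),interpolation=cv2.INTER_CUBIC);b=cv2.resize(cv2.imread("pics/w10.png")[:,:,::-1],(400,300))
cv2.imwrite("pics/m10.png",np.hstack([a,b])[:,:,::-1])
```

```text
(no output)
```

View pics/m10.png

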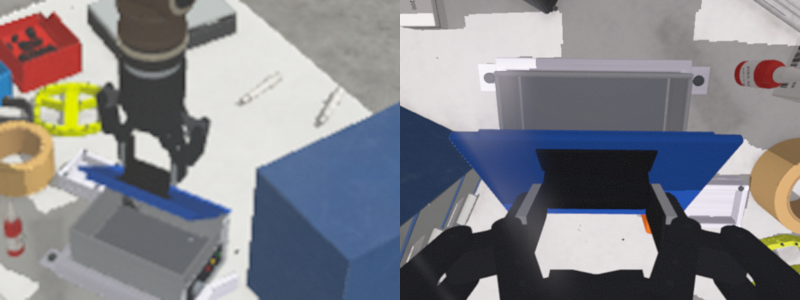

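Emit:
step_arm(
  deltas=[
    [0,2,8,0],
    [0,2,20,0],
    [0,2,40,0],
    [0,2,60,0],
    [0,2,75,0],
    [0,2,75,0],
  ],
  claw=1,
  squeeze=50,
)

```text
clock: 43.5
eef_pos: [0.5561, -0.0352, 0.2122]
tool_rot: [[0.035, 0.999, 0.003], [0.999, -0.035, -0.0], [-0.0, 0.003, -1.0]]
wrist_force: [-0.1, 0.0, -2.0]
opening: 0.0585
gripper_force: 54.1
```

Run:
```python
from h import *
s,im=snap("wrist","w11.png");print(s["eef_pos"],s["wrist_force"],s["torque"],s["opening"])
m=mask(im,(100,120,40),(120,255,255));m[:,:330]=0
for b in blobs(m,300): print(cv2.boundingRect(b))
for r in range(190,350,10):
    c=np.where(m[r]>0)[0];print(r,c.max() if len(c) else None,end=' ')
```

```text
[ 0.55609685 -0.03520546  0.21215032] [-0.13866729  0.03111409 -1.97811305] [0.00871149 0.01483627 0.01595054] 0.058497303899895874
(330, 209, 218, 130)
(330, 333, 63, 11)
190 None 200 None 210 410 220 545 230 544 240 535 250 527 260 518 270 510 280 501 290 493 300 485 310 477 320 468 330 460 340 392
```

Emit:
step_arm(
  deltas=[
    [0,-25,0,0],
    [-2,-60,0,0],
    [-4,-100,0,0],
    [-6,-140,0,0],
    [-8,-180,0,0],
    [-10,-215,-10,0],
    [-11,-232,-40,0],
    [-11,-232,-70,0],
    [-11,-232,-95,0],
    [-11,-232,-115,0],
  ],
)

```text
clock: 44.8
eef_pos: [0.5432, -0.2667, 0.0931]
tool_rot: [[0.035, 0.999, -0.003], [0.999, -0.035, 0.001], [0.001, -0.003, -1.0]]
wrist_force: [-0.5, 0.5, -1.7]
opening: 0.0585
gripper_force: 54.0
```

Emit:
step_arm(
  deltas=[
    [0,0,-12,0],
    [0,0,-22,0],
    [0,0,-30,0],
    [0,0,-33,0],
    [0,0,-33,0],
  ],
  squeeze=25,
)

```text
clock: 45.42
eef_pos: [0.5444, -0.2671, 0.0629]
tool_rot: [[0.035, 0.999, 0.0], [0.999, -0.035, -0.0], [-0.0, 0.0, -1.0]]
wrist_force: [0.7, 0.3, -2.5]
opening: 0.0586
gripper_force: 54.0
```

Emit:
step_arm(
  deltas=[
    [0,4,-4,0],
    [0,9,-8,0],
    [0,13,-11,0],
    [0,18,-15,0],
    [0,23,-20,0],
    [0,27,-24,0],
    [0,31,-29,0],
    [0,31,-29,0],
  ],
  claw=1,
  squeeze=20,
)

```text
clock: 46.42
eef_pos: [0.5457, -0.2343, 0.0355]
tool_rot: [[0.033, 0.999, 0.003], [0.999, -0.033, 0.002], [0.002, 0.003, -1.0]]
wrist_force: [-0.7, 6.3, 10.2]
opening: 0.0586
gripper_force: 57.5
```

Emit:
step_arm(
  deltas=[
    [0,3,-5,0],
    [0,6,-10,0],
    [0,9,-15,0],
    [0,11,-19,0],
    [0,12,-23,0],
    [0,12,-23,0],
  ],
)

```text
clock: 47.18
eef_pos: [0.5453, -0.2232, 0.0116]
tool_rot: [[0.034, 0.999, 0.002], [0.999, -0.034, 0.001], [0.001, 0.002, -1.0]]
wrist_force: [1.0, 4.1, 5.3]
opening: 0.0583
gripper_force: 58.5
```

Run:
```python
from h import *
s,im=snap("wrist","w12.png");print(s["eef_pos"],s["wrist_force"],s["torque"],s["opening"])
m=mask(im,(100,120,40),(120,255,255));m[:,:330]=0
for r in range(190,350,10):
    c=np.where(m[r]>0)[0];print(r,c.max() if len(c) else None,end=' ')
```

```text
[ 0.54534694 -0.22320792  0.01161645] [0.96749759 4.12445913 5.31762192] [ 0.36606708 -0.15996625  0.09987862] 0.05832148698633408
190 None 200 None 210 None 220 None 230 None 240 519 250 518 260 516 270 514 280 512 290 510 300 508 310 506 320 504 330 502 340 500
```

Emit:
step_arm(
  deltas=[
    [0,0,-3,0],
    [0,0,-5,0],
    [0,0,-5,0],
  ],
)

```text
clock: 47.6
eef_pos: [0.5453, -0.2236, 0.0066]
tool_rot: [[0.034, 0.999, 0.002], [0.999, -0.034, 0.0], [0.0, 0.002, -1.0]]
wrist_force: [1.9, 3.1, 4.9]
opening: 0.0589
gripper_force: 58.6
```

Emit:
step_arm(
  deltas=[
    [0,0,5,0],
    [0,0,5,0],
    [0,0,5,0],
    [0,0,6,0],
    [0,0,40,0],
    [0,0,90,0],
    [0,0,140,0],
    [0,0,190,0],
    [0,0,230,0],
    [0,0,230,0],
  ],
  claw=-1,
)

```text
clock: 48.85
eef_pos: [0.5457, -0.2247, 0.2395]
tool_rot: [[0.035, 0.999, 0.006], [0.999, -0.035, -0.002], [-0.002, 0.006, -1.0]]
wrist_force: [0.9, 0.2, -0.1]
opening: 0.0856
gripper_force: 0.0
```

Run:
```python
from h import *
s,im=snap("wrist","w13.png");print(s["eef_pos"],s["wrist_force"])
```

```text
[ 0.54568376 -0.22468243  0.23945962] [ 0.93076363  0.23068059 -0.14663325]
```

View pics/w13.png

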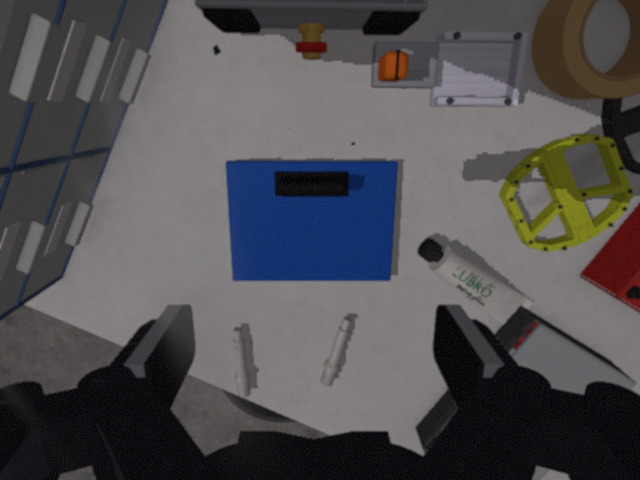

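```bash
cat >> h.py <<'E'
def seg(name,a,b,st=None,z=.01):
    P=cast(name,[a,b],z,st)[:,:2];v=P[1]-P[0];L=np.linalg.norm(v);m=P.mean(0)
    ang=np.degrees(np.arctan2(v[1],v[0]))
    print("mid",m.round(4),"L%.4f"%L,"axis deg %.1f"%(ang%180), "ends",P.round(4).tolist())
E
python3 - <<'E'
from h import *
im=cv2.imread("pics/w13.png")[:,:,::-1].copy();s=bot.get_state()
seg("wrist",(238.5,325),(246,395),s);seg("wrist",(347,317),(327,385),s)
seg("top",(280+627/3.1,170+258/3.1),(280+740/3.1,170+300/3.1))
seg("top",(280+643/3.1,170+412/3.1),(280+762/3.1,170+420/3.1))
# automatic: deviation from bench by local background
g=cv2.cvtColor(im,cv2.COLOR_RGB2GRAY).astype(float)
d=abs(g-cv2.medianBlur(g.astype(np.uint8),41));m=(d>14).astype(np.uint8)*255
m=cv2.morphologyEx(m,cv2.MORPH_CLOSE,np.ones((5,5)));m[:300]=0;m[405:]=0;m[:,:200]=0;m[:,400:]=0
for b in blobs(m,150): print(cv2.minAreaRect(b))
E
```

```text
mid [ 0.4611 -0.4127] L0.0884 axis deg 90.4 ends [[0.4607, -0.3685], [0.4614, -0.4569]]
mid [ 0.5643 -0.4052] L0.0870 axis deg 74.5 ends [[0.576, -0.3633], [0.5527, -0.4471]]
mid [ 0.5671 -0.4041] L0.0892 axis deg 70.5 ends [[0.582, -0.362], [0.5522, -0.4461]]
mid [ 0.4627 -0.4136] L0.0879 axis deg 88.2 ends [[0.4641, -0.3697], [0.4614, -0.4575]]
((238.009521484375, 366.3360290527344), (84.04959106445312, 39.03724670410156), 79.28687286376953)
((340.076904296875, 348.6153564453125), (19.38461685180664, 77.23077392578125), 22.6198673248291)
```

Emit:
step_arm(
  deltas=[
    [5,-50,0,-0.1],
    [10,-100,-20,-0.2],
    [15,-150,-60,-0.26],
    [19.5,-180,-110,-0.26],
    [19.5,-180,-160,-0.26],
    [19.5,-180,-200,-0.26],
    [19.5,-180,-225,-0.26],
    [19.5,-180,-240,-0.26],
    [19.5,-180,-246,-0.26],
    [19.5,-180,-246,-0.26],
  ],
  claw=-0.1,
)

```text
clock: 50.15
eef_pos: [0.5639, -0.4041, -0.0101]
tool_rot: [[0.291, 0.957, 0.0], [0.957, -0.291, -0.0], [-0.0, 0.0, -1.0]]
wrist_force: [0.4, 0.6, 0.7]
opening: 0.047
gripper_force: 0.0
```

Emit:
step_arm(
  deltas=[
    [0,0,-4,0],
    [0,0,-7,0],
    [0,0,-7,0],
  ],
)

```text
clock: 50.52
eef_pos: [0.5638, -0.404, -0.0172]
tool_rot: [[0.291, 0.957, 0.0], [0.957, -0.291, -0.0], [-0.0, 0.0, -1.0]]
wrist_force: [-0.0, 0.3, -0.2]
opening: 0.0468
gripper_force: 0.0
```

Emit:
step_arm(
  deltas=[
    [0,0,2,0],
    [0,0,2,0],
    [0,0,2,0],
    [0,0,2,0],
    [0,0,2,0],
  ],
  claw=1,
  squeeze=40,
)

```text
clock: 51.15
eef_pos: [0.5642, -0.4043, -0.0146]
tool_rot: [[0.291, 0.957, 0.001], [0.957, -0.291, -0.001], [-0.0, 0.001, -1.0]]
wrist_force: [0.0, -0.2, 5.1]
opening: 0.0164
gripper_force: 39.8
```

Emit:
step_arm(
  deltas=[
    [0,0,20,0],
    [0,0,60,0],
    [0,0,120,0],
    [0,0,180,0],
    [0,0,210,0],
    [0,0,210,0],
  ],
)

```text
clock: 51.9
eef_pos: [0.5647, -0.4047, 0.1973]
tool_rot: [[0.291, 0.957, 0.004], [0.957, -0.291, -0.003], [-0.001, 0.004, -1.0]]
wrist_force: [0.2, 0.2, -0.2]
opening: 0.0168
gripper_force: 39.2
```

Emit:
step_arm(
  deltas=[
    [0,50,20,0.1],
    [0,110,43,0.2],
    [0,170,43,0.26],
    [0,230,43,0.26],
    [-5,275,43,0.26],
    [-5,285,43,0.26],
    [-5,285,43,0.26],
  ],
)

```text
clock: 52.78
eef_pos: [0.5585, -0.1187, 0.2363]
tool_rot: [[0.034, 0.999, -0.002], [0.999, -0.034, 0.0], [-0.0, -0.002, -1.0]]
wrist_force: [-0.0, -0.5, -1.5]
opening: 0.0165
gripper_force: 39.2
```

Run:
```python
from h import *
s,im=snap("wrist","w14.png");print(s["eef_pos"],s["opening"])
# expected home positions of tub front rim outer edge (z .085) & stop inner top edge (z.03) projected
C=np.array([.5526,-.0255]);f=np.array([.045,.999]);l=np.array([-.999,.045])
for nm,x,z in(("front rim outer",.06,.085),("front rim inner",.056,.085),("rear rim inner",-.056,.085),("rear rim outer",-.06,.085)):
    P=[np.r_[C+f*x+l*y,z] for y in(.04,0,-.04)];print(nm,project("wrist",P,s).round(1).tolist())
g=cv2.cvtColor(im,cv2.COLOR_RGB2GRAY).astype(int)
for c in(235,310,385):
    col=g[:,c-2:c+3].mean(1);dd=np.diff(cv2.GaussianBlur(col.reshape(-1,1),(1,5),0).ravel());i=np.where(abs(dd)>6)[0];print(c,[(int(k),int(dd[k])) for k in i if k<280])
```

```text
[ 0.55847759 -0.11871918  0.23627479] 0.01650088653709249
front rim outer [[241.8, -17.1], [301.7, -16.2], [361.5, -15.6]]
front rim inner [[242.0, -10.2], [301.6, -9.4], [361.2, -8.7]]
rear rim inner [[248.2, 158.4], [301.3, 159.1], [354.4, 159.7]]
rear rim outer [[248.4, 163.8], [301.3, 164.4], [354.1, 165.0]]
235 [(150, -15), (151, -17), (152, -11), (154, 8), (155, 15), (156, 15), (157, 11), (158, 7), (161, -7), (162, -13), (163, -15), (164, -11), (167, 18), (168, 34), (169, 37), (170, 24), (171, 9), (261, -7), (262, -12), (263, -13), (264, -11), (265, -13), (266, -15), (267, -11)]
310 [(8, 6), (12, -6), (170, -6), (171, -8), (172, -6), (180, 11), (181, 17), (182, 19), (183, 17), (184, 12), (185, 6), (210, -12), (211, -20), (212, -20), (213, -11), (266, 13), (267, 18), (268, 14), (269, 6), (276, -10), (277, -17), (278, -15), (279, -8)]
385 [(9, 7), (10, 6), (13, -6), (158, 7), (159, 15), (160, 18), (161, 13), (163, -10), (164, -21), (165, -27), (166, -22), (167, -12), (169, 9), (170, 22), (171, 29), (172, 23), (173, 12), (180, -7), (181, -11), (182, -10), (183, -6), (192, 7), (193, 8), (213, 12), (214, 18), (215, 15), (216, 8), (262, -9), (263, -15), (264, -14), (265, -8)]
```

Emit:
step_arm(
  deltas=[
    [15,50,0,0],
    [28,94,-30,0],
    [28,94,-80,0],
    [28,94,-130,0],
    [28,94,-170,0],
    [28,94,-195,0],
    [28,94,-205,0],
    [28,94,-205,0],
  ],
)

```text
clock: 53.82
eef_pos: [0.5867, -0.026, 0.0322]
tool_rot: [[0.036, 0.999, -0.001], [0.999, -0.036, -0.0], [-0.0, -0.001, -1.0]]
wrist_force: [0.5, -0.4, -0.6]
opening: 0.0165
gripper_force: 39.2
```

Emit:
step_arm(
  deltas=[
    [0,0,0,0],
    [0,0,0,0],
    [0,0,0,0],
    [0,0,40,0],
    [0,0,90,0],
    [0,0,150,0],
    [0,0,210,0],
    [0,0,210,0],
  ],
  claw=0.2,
)

```text
clock: 54.82
eef_pos: [0.589, -0.025, 0.249]
tool_rot: [[0.035, 0.999, 0.01], [0.999, -0.035, -0.0], [-0.0, 0.01, -1.0]]
wrist_force: [-0.2, 0.1, -0.4]
opening: 0.0343
gripper_force: 0.0
```

Emit:
step_arm(
  deltas=[
    [-15,-50,0,0],
    [-30,-100,0,0],
    [-50,-150,0,0],
    [-70,-200,0,0],
    [-87,-215,0,0],
    [-87,-215,0,0],
  ],
)

```text
clock: 55.58
eef_pos: [0.4987, -0.2405, 0.2425]
tool_rot: [[0.037, 0.999, -0.0], [0.999, -0.037, 0.001], [0.0, -0.0, -1.0]]
wrist_force: [0.5, -0.1, 0.5]
opening: 0.0343
gripper_force: 0.0
```

```bash
cat >> h.py <<'E'
def spin(st,im,guess,win=45,z=.01):
    """bright/dark elongated blob near predicted spindle middle"""
    p=project("wrist",[[guess[0],guess[1],z]],st)[0].astype(int)
    g=cv2.cvtColor(im,cv2.COLOR_RGB2GRAY);d=cv2.absdiff(g,cv2.medianBlur(g,51))
    m=((d>10)*255).astype(np.uint8);w=np.zeros_like(m);w[max(0,p[1]-win):p[1]+win,max(0,p[0]-win):p[0]+win]=255
    m=cv2.morphologyEx(m&w,cv2.MORPH_CLOSE,np.ones((5,5)))
    print("pred px",p)
    for b in blobs(m,120)[:4]:
        r=cv2.minAreaRect(b);bp=cv2.boxPoints(r);e=[np.linalg.norm(bp[i]-bp[(i+1)%4]) for i in(0,1)]
        k=0 if e[0]<e[1] else 1
        a=(bp[k]+bp[(k+1)%4])/2;c=(bp[(k+2)%4]+bp[(k+3)%4])/2
        print(np.round(a),np.round(c),"w%.0f"%min(e),end=" ");seg("wrist",a,c,st,z)
E
python3 - <<'E'
from h import *
s,im=snap("wrist","w15.png");print(s["eef_pos"])
spin(s,im,(.462,-.413))
E
```

```text
[ 0.49870411 -0.24051186  0.24253089]
pred px [286 344]
[263. 296.] [279. 393.] w58 mid [ 0.4453 -0.4143] L0.1216 axis deg 94.4 ends [[0.4407, -0.3537], [0.4499, -0.4749]]
```

Emit:
step_arm(
  deltas=[
    [47,16,-3,0],
    [47,16,-3,0],
    [47,16,-3,0],
  ],
  claw=-1,
)

```text
clock: 56.0
eef_pos: [0.5471, -0.2226, 0.2393]
tool_rot: [[0.033, 0.999, -0.001], [0.999, -0.033, 0.0], [0.0, -0.001, -1.0]]
wrist_force: [0.4, 0.6, -0.6]
opening: 0.0849
gripper_force: 0.0
```

Run:
```python
from h import *
s,im=snap("wrist","w16.png");print(s["eef_pos"],s["opening"])
a=cv2.imread("pics/w13.png",0).astype(np.float32)[310:410,205:300];b=cv2.cvtColor(im,cv2.COLOR_RGB2GRAY).astype(np.float32)
r=cv2.matchTemplate(b[290:430,190:320],a,cv2.TM_CCOEFF_NORMED);print(cv2.minMaxLoc(r),"expect",(15,20))
```

```text
[ 0.54714258 -0.22264587  0.23928571] 0.08493238105248624
(0.0516827255487442, 0.9917789697647095, (0, 0), (15, 22)) expect (15, 20)
```

Emit:
step_arm(
  deltas=[
    [-25,-50,0,0.03],
    [-50,-100,-20,0.03],
    [-70,-150,-60,0.03],
    [-85,-190,-110,0.03],
    [-85,-190,-160,0.03],
    [-85,-190,-200,0.03],
    [-85,-190,-230,0.03],
    [-85,-190,-245,0.03],
    [-85,-190,-254,0.03],
    [-85,-190,-255,0.03],
  ],
  claw=-0.1,
)

```text
clock: 57.3
eef_pos: [0.462, -0.4142, -0.0148]
tool_rot: [[0.005, 1.0, 0.001], [1.0, -0.005, -0.0], [-0.0, 0.001, -1.0]]
wrist_force: [0.7, -0.1, 0.4]
opening: 0.0472
gripper_force: 0.0
```

Emit:
step_arm(
  deltas=[
    [0,0,0,0],
    [0,0,0,0],
    [0,0,1,0],
    [0,0,1,0],
    [0,0,1,0],
  ],
  claw=1,
  squeeze=40,
)

```text
clock: 57.92
eef_pos: [0.4619, -0.4141, -0.014]
tool_rot: [[0.005, 1.0, 0.0], [1.0, -0.005, -0.0], [-0.0, 0.0, -1.0]]
wrist_force: [-0.2, 0.5, 1.8]
opening: 0.0167
gripper_force: 39.5
```

Emit:
step_arm(
  deltas=[
    [0,0,20,0],
    [0,0,60,0],
    [5,30,120,0],
    [15,80,180,0],
    [30,130,230,0],
    [50,180,255,0],
    [70,240,255,0],
    [90,300,255,0],
    [100,350,255,0],
    [102,387,255,-0.03],
  ],
)

```text
clock: 59.18
eef_pos: [0.5642, -0.0246, 0.2404]
tool_rot: [[0.035, 0.999, -0.0], [0.999, -0.035, 0.0], [0.0, -0.0, -1.0]]
wrist_force: [0.2, 0.2, -0.7]
opening: 0.0165
gripper_force: 39.1
```

Emit:
step_arm(
  deltas=[
    [-14,0,-40,0],
    [-14,0,-90,0],
    [-14,0,-140,0],
    [-14,0,-180,0],
    [-14,0,-200,0],
    [-14,0,-207,0],
    [-14,0,-207,0],
  ],
)

```text
clock: 60.05
eef_pos: [0.5498, -0.0271, 0.0338]
tool_rot: [[0.035, 0.999, -0.0], [0.999, -0.035, 0.0], [0.0, -0.0, -1.0]]
wrist_force: [-0.6, 0.2, -0.3]
opening: 0.0164
gripper_force: 39.3
```

Emit:
step_arm(
  deltas=[
    [0,0,0,0],
    [0,0,0,0],
    [0,0,0,0],
    [0,0,40,0],
    [0,0,90,0],
    [0,0,150,0],
    [0,0,205,0],
    [0,0,205,0],
  ],
  claw=0.2,
)

```text
clock: 61.05
eef_pos: [0.5519, -0.0271, 0.2441]
tool_rot: [[0.035, 0.999, 0.009], [0.999, -0.035, -0.0], [-0.0, 0.009, -1.0]]
wrist_force: [-0.5, 0.2, -0.1]
opening: 0.0344
gripper_force: 0.0
```

Emit:
step_arm(
  deltas=[
    [0,50,5,0],
    [-5,110,10,0],
    [-10,170,10,0],
    [-15,230,10,0],
    [-20,290,10,0],
    [-20,326,10,0],
    [-20,326,10,0],
  ],
  claw=-1,
)

```text
clock: 61.92
eef_pos: [0.529, 0.3013, 0.2469]
tool_rot: [[0.031, 1.0, -0.002], [1.0, -0.031, -0.001], [-0.001, -0.002, -1.0]]
wrist_force: [-0.1, -0.6, -0.2]
opening: 0.0853
gripper_force: 0.0
```

Run:
```python
from h import *
seg("top",(120+150/4,230+211/4),(120+297/4,230+194/4));seg("top",(120+75/4,230+85/4),(120+218/4,230+65/4))
s,im=snap("wrist","w17.png");print(s["eef_pos"],s["opening"])
spin(s,im,(.4905,.362),60);spin(s,im,(.5685,.4127),60)
print(project("wrist",[[.4905,.362,.01],[.5685,.4127,.01]],s))
```

```text
mid [0.4913 0.3596] L0.0859 axis deg 98.6 ends [[0.4849, 0.402], [0.4978, 0.3171]]
mid [0.5664 0.4129] L0.0846 axis deg 100.3 ends [[0.5589, 0.4546], [0.574, 0.3713]]
[0.52904095 0.30128025 0.24692525] 0.08526104447380188
pred px [271 123]
[291.  58.] [252. 163.] w78 mid [0.4906 0.3717] L0.1014 axis deg 65.7 ends [[0.5115, 0.4179], [0.4698, 0.3255]]
pred px [354  62]
[304.  24.] [304. 109.] w21 mid [0.5237 0.4095] L0.0710 axis deg 87.8 ends [[0.525, 0.445], [0.5223, 0.374]]
[[271.03919814 123.50985299]
 [354.24702014  62.21050565]]
```

View pics/w17.png

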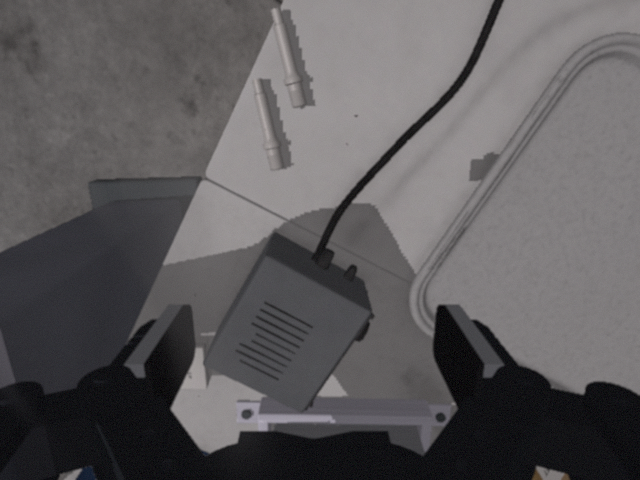

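Run:
```python
from h import *
s=bot.get_state()
seg("wrist",(258,80),(277,168),s);seg("wrist",(276,10),(298,105),s)
```

```text
mid [0.4877 0.3589] L0.0812 axis deg 98.9 ends [[0.4814, 0.399], [0.4939, 0.3187]]
mid [0.5091 0.4157] L0.0805 axis deg 101.2 ends [[0.5013, 0.4552], [0.5168, 0.3762]]
```

Emit:
step_arm(
  deltas=[
    [-7,40,0,0.1],
    [-14,80,-20,0.22],
    [-21.5,126,-50,0.22],
    [-21.5,126,-100,0.22],
    [-21.5,126,-150,0.22],
    [-21.5,126,-195,0.22],
    [-21.5,126,-230,0.22],
    [-21.5,126,-250,0.22],
    [-21.5,126,-262,0.22],
    [-21.5,126,-262,0.22],
  ],
  claw=0.12,
)

```text
clock: 63.22
eef_pos: [0.5082, 0.4238, -0.0139]
tool_rot: [[-0.183, 0.983, -0.001], [0.983, 0.183, -0.001], [-0.001, -0.001, -1.0]]
wrist_force: [0.3, 0.4, 0.0]
opening: 0.0375
gripper_force: 0.0
```

Emit:
step_arm(
  deltas=[
    [0,0,0,0],
    [0,0,0,0],
    [0,0,0,0],
    [0,0,0,0],
    [0,0,0,0],
  ],
  claw=1,
  squeeze=40,
)

```text
clock: 63.85
eef_pos: [0.5091, 0.4255, -0.0119]
tool_rot: [[-0.184, 0.983, 0.002], [0.983, 0.184, 0.001], [0.001, 0.002, -1.0]]
wrist_force: [0.4, -1.0, 6.7]
opening: 0.0167
gripper_force: 42.0
```

Emit:
step_arm(
  deltas=[
    [0,0,20,0],
    [0,0,60,0],
    [0,0,120,0],
    [0,-30,180,-0.1],
    [0,-80,240,-0.2],
    [5,-140,255,-0.235],
    [10,-200,255,-0.235],
    [15,-260,255,-0.235],
    [18,-320,255,-0.235],
    [20,-380,255,-0.235],
  ],
)

```text
clock: 65.1
eef_pos: [0.5278, 0.0491, 0.2417]
tool_rot: [[0.049, 0.999, 0.0], [0.999, -0.049, 0.0], [0.0, 0.0, -1.0]]
wrist_force: [1.0, -0.4, 0.3]
opening: 0.0164
gripper_force: 41.2
```

Emit:
step_arm(
  deltas=[
    [0,-40,0,0],
    [0,-57,-20,0],
    [0,-57,-70,0],
    [0,-57,-120,0],
    [0,-57,-165,0],
    [0,-57,-195,0],
    [0,-57,-206,0],
    [0,-57,-206,0],
  ],
)

```text
clock: 66.1
eef_pos: [0.5279, -0.006, 0.0357]
tool_rot: [[0.05, 0.999, -0.001], [0.999, -0.05, 0.0], [0.0, -0.001, -1.0]]
wrist_force: [0.1, 0.2, -0.2]
opening: 0.0163
gripper_force: 41.2
```

Emit:
step_arm(
  deltas=[
    [0,0,0,0],
    [0,0,0,0],
    [0,0,0,0],
    [0,0,40,0],
    [0,0,90,0],
    [0,0,150,0],
    [0,0,205,0],
    [0,60,210,0],
    [0,120,210,0],
    [0,180,210,0],
  ],
  claw=0.2,
)

```text
clock: 67.35
eef_pos: [0.5282, 0.1755, 0.2465]
tool_rot: [[0.051, 0.999, 0.002], [0.999, -0.051, 0.0], [0.0, 0.001, -1.0]]
wrist_force: [0.3, -0.5, 0.5]
opening: 0.0341
gripper_force: 0.0
```

Emit:
step_arm(
  deltas=[
    [0,60,0,0],
    [0,120,0,0],
    [0,127,0,0],
    [0,127,0,0],
  ],
  claw=-1,
)

```text
clock: 67.85
eef_pos: [0.5279, 0.3011, 0.2455]
tool_rot: [[0.049, 0.999, -0.0], [0.999, -0.049, -0.001], [-0.001, -0.0, -1.0]]
wrist_force: [-0.4, 0.0, 0.9]
opening: 0.0856
gripper_force: 0.0
```

Run:
```python
from h import *
s,im=snap("wrist","w18.png");print(s["eef_pos"])
a=cv2.imread("pics/w17.png",0).astype(np.float32)[75:175,250:286];b=cv2.cvtColor(im,cv2.COLOR_RGB2GRAY).astype(np.float32)
r=cv2.matchTemplate(b[20:260,150:420],a,cv2.TM_CCOEFF_NORMED);_,v,_,l=cv2.minMaxLoc(r);print(v,l)
c=np.array(l)+(150,20)+np.array([17.5,49]);print(c,cast("wrist",[c],.01,s))
```

```text
[0.52789988 0.30110977 0.24553755]
0.9833093285560608 (99, 56)
[266.5 125. ] [[0.4866518  0.36148246 0.01      ]]
```

Emit:
step_arm(
  deltas=[
    [-15,20,-20,0.1],
    [-30,40,-50,0.2],
    [-40,58,-90,0.205],
    [-40,58,-140,0.205],
    [-40,58,-185,0.205],
    [-40,58,-220,0.205],
    [-40,58,-245,0.205],
    [-40,58,-258,0.205],
    [-40,58,-258,0.205],
  ],
  claw=-0.1,
)

```text
clock: 69.03
eef_pos: [0.4882, 0.3577, -0.0125]
tool_rot: [[-0.153, 0.988, -0.001], [0.988, 0.153, -0.001], [-0.001, -0.001, -1.0]]
wrist_force: [-0.6, -0.5, -0.3]
opening: 0.047
gripper_force: 0.0
```

Emit:
step_arm(
  deltas=[
    [0,0,0,0],
    [0,0,0,0],
    [0,0,0,0],
    [0,0,0,0],
    [0,0,0,0],
  ],
  claw=1,
  squeeze=40,
)

```text
clock: 69.65
eef_pos: [0.4891, 0.3595, -0.0107]
tool_rot: [[-0.154, 0.988, 0.002], [0.988, 0.154, 0.001], [0.001, 0.003, -1.0]]
wrist_force: [-0.3, -1.9, 5.8]
opening: 0.0163
gripper_force: 40.2
```

Emit:
step_arm(
  deltas=[
    [0,0,20,0],
    [0,0,60,0],
    [0,0,120,0],
    [0,0,180,-0.1],
    [5,-30,240,-0.2],
    [10,-90,255,-0.205],
    [20,-150,255,-0.205],
    [30,-210,255,-0.205],
    [40,-270,255,-0.205],
    [60,-330,255,-0.205],
  ],
)

```text
clock: 70.9
eef_pos: [0.5476, 0.0279, 0.2434]
tool_rot: [[0.049, 0.999, 0.001], [0.999, -0.049, 0.0], [0.0, 0.001, -1.0]]
wrist_force: [0.6, 0.5, -0.5]
opening: 0.0162
gripper_force: 39.4
```

Emit:
step_arm(
  deltas=[
    [-20,-30,0,0],
    [-32,-51,-30,0],
    [-32,-51,-80,0],
    [-32,-51,-130,0],
    [-32,-51,-175,0],
    [-32,-51,-195,0],
    [-32,-51,-203,0],
    [-32,-51,-203,0],
  ],
)

```text
clock: 71.9
eef_pos: [0.516, -0.0213, 0.04]
tool_rot: [[0.05, 0.999, 0.0], [0.999, -0.05, 0.0], [0.0, 0.0, -1.0]]
wrist_force: [0.5, -1.6, -0.6]
opening: 0.0168
gripper_force: 39.5
```

Emit:
step_arm(
  deltas=[
    [0,0,0,0],
    [0,0,0,0],
    [0,0,0,0],
    [0,0,40,0],
    [0,0,90,0],
    [0,0,150,0],
    [0,-30,215,0],
    [0,-70,225,0],
    [0,-70,225,0],
  ],
  claw=0.2,
)

```text
clock: 73.03
eef_pos: [0.5167, -0.0935, 0.2668]
tool_rot: [[0.053, 0.999, 0.004], [0.999, -0.053, -0.001], [-0.001, 0.004, -1.0]]
wrist_force: [0.1, 0.1, -0.3]
opening: 0.0345
gripper_force: 0.0
```

Run:
```python
from h import *
s,im=snap("wrist","w19.png");print(s["eef_pos"],s["opening"])
C=np.array([.5526,-.0255]);f=np.array([.045,.999]);l=np.array([-.999,.045])
for nm,x,z in(("rear rim inner",-.056,.085),("rear rim outer",-.06,.085),("front inner",.056,.085),("front outer",.06,.085)):
    P=[np.r_[C+f*x+l*y,z] for y in(.05,0,-.05)];print(nm,project("wrist",P,s).round(1).tolist())
g=cv2.cvtColor(im,cv2.COLOR_RGB2GRAY)
fl=[np.r_[C+f*a+l*b,.03] for a,b in((.05,.07),(.05,-.07),(-.05,-.07),(-.05,.07))];q=project("wrist",fl,s);print(q.round())
m=np.zeros_like(g);cv2.fillPoly(m,[q.astype(np.int32)],255)
med=np.median(g[m>0]);print("med",med)
b=((g.astype(int)-med>18)&(m>0)).astype(np.uint8)*255
b=cv2.morphologyEx(b,cv2.MORPH_CLOSE,np.ones((5,5)))
for c in blobs(b,60): print(cv2.minAreaRect(c))
```

```text
[ 0.51669814 -0.09351422  0.26682577] 0.034513852574497156
rear rim inner [[292.3, 182.8], [351.6, 182.2], [411.0, 181.7]]
rear rim outer [[292.4, 187.5], [351.5, 186.9], [410.8, 186.4]]
front inner [[288.7, 36.4], [354.5, 35.9], [420.4, 35.2]]
front outer [[288.6, 30.6], [354.6, 30.0], [420.7, 29.3]]
[[270.  54.]
 [427.  53.]
 [419. 165.]
 [274. 167.]]
med 71.0
((400.60797119140625, 119.2476806640625), (52.8472900390625, 104.59848022460938), 11.859779357910156)
((298.5, 106.0), (96.0, 17.0), 90.0)
((321.0, 100.0), (94.0, 16.0), 90.0)
((345.5, 115.0), (94.0, 17.0), 90.0)
```

Run:
```python
from h import *
im=cv2.imread("pics/w19.png")[:,:,::-1].copy();g=cv2.cvtColor(im,cv2.COLOR_RGB2GRAY)
print("row110",g[105:116].mean(0)[285:430:3].astype(int).tolist())
print("row80",g[78:85].mean(0)[285:430:3].astype(int).tolist())
for c in(295,350,408):
    col=g[:,c-2:c+3].mean(1);d=np.diff(cv2.GaussianBlur(col.reshape(-1,1),(1,5),0).ravel());print(c,[(int(k),int(d[k])) for k in np.where(abs(d)>6)[0] if k<45 or 172<k<195])
```

```text
row110 [70, 70, 71, 99, 107, 105, 98, 71, 70, 70, 89, 102, 107, 102, 84, 69, 69, 69, 77, 99, 106, 104, 94, 70, 70, 69, 70, 69, 69, 70, 69, 69, 86, 99, 106, 103, 87, 69, 69, 69, 69, 68, 68, 68, 68, 68, 69, 69, 85]
row80 [71, 70, 76, 100, 106, 104, 96, 70, 71, 70, 88, 103, 109, 101, 86, 70, 70, 70, 71, 91, 103, 101, 84, 70, 69, 69, 70, 70, 70, 70, 70, 70, 74, 95, 103, 103, 93, 70, 69, 69, 70, 68, 69, 69, 70, 70, 69, 68, 75]
295 [(29, -6), (30, -9), (31, -7), (181, 11), (182, 17), (183, 15), (185, -13), (186, -27), (187, -30), (188, -18), (190, 24), (191, 38), (192, 36), (193, 21), (194, 7)]
350 [(29, -6), (30, -8), (31, -6), (181, 13), (182, 17), (183, 13), (186, -9), (187, -10), (188, -10), (189, -12), (190, -12), (191, -8)]
408 [(29, -7), (30, -8), (31, -6), (174, 8), (177, -6), (179, 6), (180, 16), (181, 20), (182, 16), (183, 6), (184, -8), (185, -22), (186, -29), (187, -24), (188, -9), (189, 11), (190, 28), (191, 30), (192, 19), (193, 7)]
```

```bash
python3 -c "
from h import *
print(bot.close_job(),bot.get_state()['clock'])"
```

```text
the job is handed in; nothing more can be done
the job is handed in; nothing more can be done
```

The job is handed in with the cleaner home and square, the lock at its stop, the lid flat on the bench grip up, and all four spindles in the cleaner; however, the lid first came up level, so I set it back and then tipped it, with its rear edge up to about 18 mm off the rim for part of that before it came back.

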